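Clean, load and square a thin-section bonding jig

TASK

Get the rock billets ready for bonding: with the scraper block, sweep every loose resin chip off the jig's narrow raised rail (not with the fingers; the chips may stay where they fall), and put the scraper back on its rubber mat. Then lay every billet crosswise on the rail, one end towards the low fence. With all of them on, draw the sprung squaring bar out by its T-handle until its pointers stand at the long line, hold it there for two seconds, and let it return fully home, so that all billets are left square against the fence; leave the jar, the bottle and the slide box alone.

Things in the scene. Friction and masses are not known exactly. Their poses are not given: they have to be found in the camera images.
- jig: fixed bonding jig on the bench, yaw varies. Origin on the bench under the rail's middle; z up, +x away from the T-handle, y along the rail. Behind the rail a flat bed 6 high, 130 along y, from x 17 to 102. In front a white scale strip 4 high, 110 along y, x -150 to -25, below the T-handle, and a spring housing 60 along y, 30 high, reaching x -35
- rail_mid (a point): middle of the rail's flat top, z 45. Aluminium rail 34 wide (jig x -17 to 17), 250 long (jig y -125 to 125). FENCE: dark strip along its -x edge, x -25 to -17, top at z 55; billets' ends butt against the plane x = -17. The rail's +x side and both ends are open. A billet against the fence has its centre at jig x +5.5, z 57 and overhangs the open side
- mark (a point): middle of the long black line right across the scale strip (jig x -127, y 0, z 4); the strip's other ticks, 10 mm apart, are short
- squaring_bar (a joint): pull-out in m along the jig's -x: 0 home, 0.040 with the pointers at the long line, stop at 0.052. Sprung: 4.5 N at home, 10.5 N at the line; returns by itself in under 1 s. Behind the rail it carries a steel jaw (230 along y, 14 thick, z 48 to 63), face at jig x +69 at home, +29 at the line (1 mm more than a billet's length from the fence), which pushes the billets to the fence
- handle (a point): middle of the T-handle, a black upright block on the bar's near end: 14 thick (x), 50 wide (y), z 6 to 62; this point is at z 47 and, bar home, at jig x -87, y 0. It moves with the bar. Room for a finger at both x faces (45 mm to the housing), but its round rod, z 9 to 19, runs back from its middle to the rail. Small steel pointers stick out of both its sides at its middle x
- mat: fixed black rubber mat 110 x 110, 3 thick, where the scraper lives; origin under its middle, yaw varies
- scraper: scraper block: grey foot 50 (x) x 30 (y), 18 high, with a wooden grip ridge on top 46 (x) x 16 (y) from z 18 to z 52; origin at the centre of its underside; stands upright on the mat at the start; about 0.15 kg
- billet0: sawn rock billet, a plain stone bar 45 (x) x 24 (y) x 24 (z); origin at its centre; lies on the bench at the start, any yaw; about 0.07 kg. Two to four billets are present, the others are None
- billet1: sawn rock billet, a plain stone bar 45 (x) x 24 (y) x 24 (z); origin at its centre; lies on the bench at the start, any yaw; about 0.07 kg. Two to four billets are present, the others are None
- billet2: sawn rock billet, a plain stone bar 45 (x) x 24 (y) x 24 (z); origin at its centre; lies on the bench at the start, any yaw; about 0.07 kg. Two to four billets are present, the others are None
- billet3: sawn rock billet, a plain stone bar 45 (x) x 24 (y) x 24 (z); origin at its centre; lies on the bench at the start, any yaw; about 0.07 kg. Two to four billets are present, the others are None
- chip0: loose amber resin chip 12 x 10 x 6, origin at its centre; lies on the rail at the start, at jig y -80 to +80, within 8 mm of the rail's middle. Two to four are present, the others are None
- chip1: loose amber resin chip 12 x 10 x 6, origin at its centre; lies on the rail at the start, at jig y -80 to +80, within 8 mm of the rail's middle. Two to four are present, the others are None
- chip2: loose amber resin chip 12 x 10 x 6, origin at its centre; lies on the rail at the start, at jig y -80 to +80, within 8 mm of the rail's middle. Two to four are present, the others are None
- chip3: loose amber resin chip 12 x 10 x 6, origin at its centre; lies on the rail at the start, at jig y -80 to +80, within 8 mm of the rail's middle. Two to four are present, the others are None
- jar: bystander: clear jar with red cap, radius 26, 75 tall; origin under its middle; leave alone
- wash_bottle: bystander: white bottle with blue cap, radius 32, 120 tall; origin under its middle; leave alone
- slide_box: bystander: flat blue box 90 x 160 x 35; origin under its middle; leave alone
Not all that is in view belongs to the job. Of the things that look like the scraper, take the one that is farthest to the robot's right at the start. Leave any turquoise look-alike of the billet3 alone.

How it is judged:
By the outcome, as a careful person would: the job done as asked, in the order asked, and still so for the second after the job is handed in, with the robot touching nothing.
Of chip0, chip1, chip2, chip3 only 2 to 4 are there at a start; the rules pass over those that are not, and their reading is None.
Of billet0, billet1, billet2, billet3 only 2 to 4 are there at a start; the rules pass over those that are not, and their reading is None.
At some moment in a run one of billet0, billet1, billet2, billet3, scraper may be knocked a few centimetres aside while the robot is not near it.
Once in a run the grip may slacken for a moment while it holds something.
It also fails if it takes over 210 s, if anything falls off the work surface, if the arm or the gripper's body presses on something with over 40 N, if the wrist force passes 120 N, or if a joint passes its speed limit or range.

ROBOT

A 6-joint arm with a two-finger parallel gripper is mounted at the origin on the work surface. World frame = base frame: x ahead of the robot, y to its left, z up, the work surface at z = 0. Lengths are in mm, angles in rad, forces in N, time in s.
With the tool pointing down it reaches from about 375 to 975 mm from the base axis. Payload 3.8 kg.
Tool frame: the origin (TCP) lies at the very end of the fingers, on their centre line; the grasp point (between the pads) lies robot.grip_depth behind it (robot.grip_depth is the distance from the TCP to the grasp point, in mm); z points along the fingers, y is the direction in which the jaws open and shut (so a half turn about z gives the same grasp; the last joint's range is limited). The gripper opens to 88 mm and grips with 3 to 60 N. Pads are 18 mm wide; open, the fingers measure 123 mm over their backs; the gripper's body (75 mm by 187 mm) begins 45 mm behind the grasp point.
Start: joints at [-1.192, 0.264, 1.604, -0, 1.274, -0.037], TCP at [272.641, -617.483, 238.706] pointing down, gripper open.
Joint ranges: [-2.63, 2.63], [-0.94, 2.18], [0.31, 2.57], [-1.31, 4.45], [0, 2.66], [-2.55, 2.55]. Speed limits (rad/s): [2.57, 2.57, 3.14, 3.14, 3.14, 3.14].

INTERFACE

Orientations are given as a 3x3 rotation matrix whose columns are the frame's x, y, z axes.
In Python, from rig import robot gives the robot as it stands.
- The arm moves only by the tool move_arm, never from a script. Its argument "moves" is one flat list of numbers, 7 for each row, row after row: the shift along the tool's x, y, z in mm, then the turn, a rotation vector about the tool's x, y, z in rad, then the closure, from 0 (fully open) to 1 (shut). A call has 1 to 20 rows; each row shifts and turns the commanded pose from where the row before left it, along the tool's axes as they then stand; what a row does not reach is not made up. A row lasts 1/10 s, in which the tool goes at most 50 mm and 8.59 degrees, less where a joint would pass 70% of its speed; a pose out of reach is approached as far as the arm can. A call with a gripper value outside its range is refused whole. The fingers move at their own pace and stop on an object; the grip force is fixed at half the most. Time passes only in rows, so rows that do not move let the fingers close. It gives the time, the measured TCP pose, the force and the opening at its end, in the units of the state.
- robot.get_state(): the state, without advancing time (a new reading comes with each control period).
- robot.read_camera(name): name is "side" or "top" or "wrist"; returns the picture (480x640x3 uint8, red, green, blue); there is no depth.
- robot.calibration(name): a dict with "intrinsics" (3x3 intrinsics, pixels), "R" (3x3) and "t" (3): a world point X has camera coordinates R X + t; the wrist camera has in their place "tool_from_camera" (4x4, takes a point from camera to tool coordinates, whose origin is the TCP and whose axes are the flange's). Camera axes: x right, y down, z forward; pixel columns grow to the right and rows downward; lengths in mm; the calibration is good to about 2 mm. A picture is of the moment at which its call begins: read the wrist's pose just before it. calibration takes no time and is no camera call.
- robot.sign_off(): hands the job in, once; it reports no verdict.
The state is a dict: "time_s": time; "qpos": joint angles; "joint_vel": joint speeds; "joint_torque": joint torques, N m; "eef_pos": TCP position; "ee_rot": TCP orientation; "force": force on the tool from outside, world axes, zero at the start; "ft_torque": the same for the moment, N m; "finger_gap": finger opening in mm.
Only numpy, scipy, OpenCV 4.12 (cv2) and the standard library are available. Lean on these libraries where they do the work, as an engineer would, in place of code of your own. Each camera call takes 0.05 s, during which the arm holds its last target.

## Working session

There is one attempt and no reset: what is moved stays moved. The work goes in short steps, Python scripts to look and compute and a tool call to move; the robot and the scene stay as the last step left them, time stands still between calls to the robot, and variables do not carry over. Pictures are saved under pics/ and viewed, and the job is handed in when it is done.

Besides the shell and the picture viewer there is one more tool, called after "Emit:" as a command line: name --argument value ..., lists and objects as JSON in quotes. move_arm: Moves the arm, as the interface text tells. Its arguments: {"type":"object","properties":{"moves":{"type":"array"}},"required":["moves"]}

```bash
ls; mkdir -p pics; python3 - <<'E'
from rig import robot
import cv2
s=robot.get_state(); print(s, robot.grip_depth)
for n in ["side","top","wrist"]:
    im=robot.read_camera(n); cv2.imwrite(f"pics/{n}0.png",im[:,:,::-1]); c=robot.calibration(n); print(n,c)
E
```

```text
pics
{'time_s': 0.0, 'qpos': array([-1.19188754e+00,  2.64738702e-01,  1.60529259e+00, -3.46833132e-05,
        1.27367481e+00, -3.69049063e-02]), 'joint_vel': array([ 0.00119205,  0.00053026,  0.00044241, -0.00057844,  0.00146701,
       -0.00012841]), 'joint_torque': array([ 5.27100510e-04, -5.02107954e+01, -3.56878316e+01,  7.29521457e-02,
        2.95367127e-02, -1.98306552e-04]), 'eef_pos': array([ 272.39467294, -616.8706322 ,  237.4416815 ]), 'ee_rot': array([[ 9.14783849e-01,  4.03942879e-01, -8.12587552e-04],
       [ 4.03943694e-01, -9.14781769e-01,  1.95126456e-03],
       [ 4.48591446e-05, -2.11322492e-03, -9.99997766e-01]]), 'force': array([-0.68251041,  0.1762785 , -0.55584411]), 'ft_torque': array([-0.05491353,  0.04330151,  0.0097919 ]), 'finger_gap': 88.2564679171177} 18.700000000000003
side {'intrinsics': array([[571.5309159 ,   0.        , 321.59522157],
       [  0.        , 571.5309159 , 230.12168292],
       [  0.        ,   0.        ,   1.        ]]), 'R': array([[-0.96029491, -0.27822771, -0.02056782],
       [-0.13722036,  0.53522722, -0.83348809],
       [ 0
[... 320 characters left out ...]
404],
       [-0.988579  , -0.02436431, -0.14872104],
       [ 0.1489978 , -0.00995753, -0.98878739]]), 't': array([ -19.23558322,  569.9821717 , 1088.91228384])}
wrist {'intrinsics': array([[352.87281789,   0.        , 322.68903482],
       [  0.        , 352.87281789, 236.01770301],
       [  0.        ,   0.        ,   1.        ]]), 'tool_from_camera': array([[-4.42980797e-05, -9.59935035e-01, -2.80222638e-01,
         7.07127662e+01],
       [ 9.99999497e-01, -3.23299847e-04,  9.49419340e-04,
         6.61468976e-01],
       [-1.00197682e-03, -2.80222455e-01,  9.59934566e-01,
        -1.45325428e+02],
       [ 0.00000000e+00,  0.00000000e+00,  0.00000000e+00,
         1.00000000e+00]])}
```

View pics/top0.png

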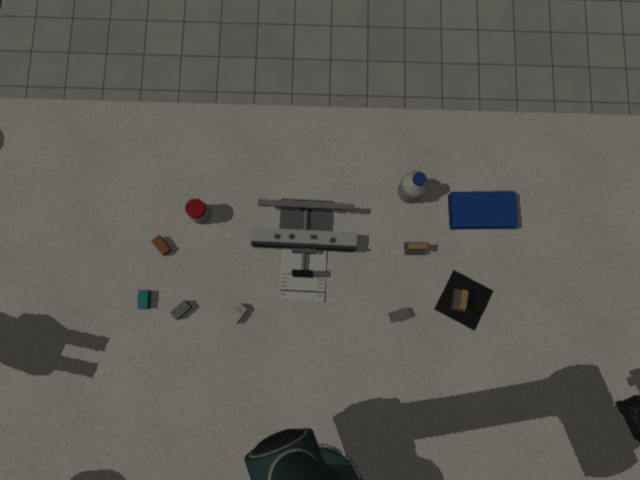

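View pics/side0.png

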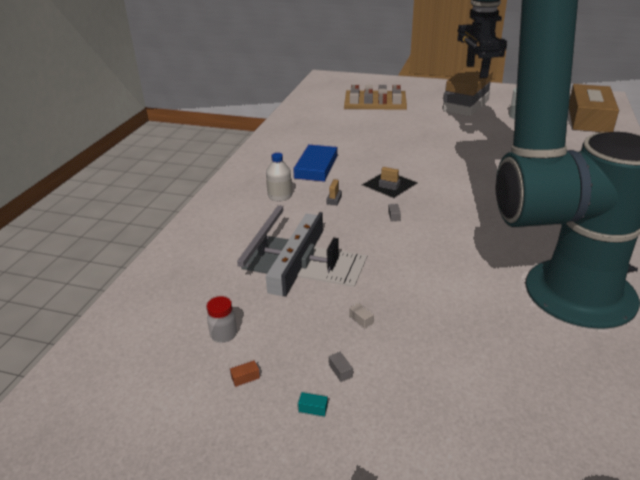

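View pics/wrist0.png

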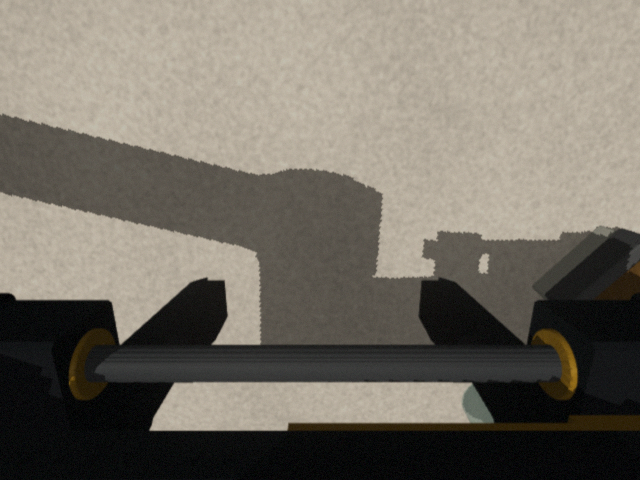

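```bash
cat > h.py <<'E'
import numpy as np, cv2
from rig import robot
CAL={n:robot.calibration(n) for n in("side","top","wrist")}
def cam(n,st=None):
    c=CAL[n];K=c["intrinsics"]
    if n!="wrist": return K,c["R"],c["t"]
    T=c["tool_from_camera"]; R=st["ee_rot"];p=st["eef_pos"]
    Rw=R@T[:3,:3]; tw=R@T[:3,3]+p   # world from cam
    return K,Rw.T,-Rw.T@tw
def proj(n,X,st=None):
    K,R,t=cam(n,st); q=(K@(R@np.atleast_2d(X).T+t[:,None])).T; return q[:,:2]/q[:,2:]
def ray(n,uv,z,st=None):
    K,R,t=cam(n,st); C=-R.T@t; d=R.T@np.linalg.solve(K,[uv[0],uv[1],1]); return C+d*(z-C[2])/d[2]
def snap(n,name):
    st=robot.get_state(); im=robot.read_camera(n)[:,:,::-1].copy(); cv2.imwrite(f"pics/{name}.png",im); return im,st
def crop(im,u,v,w,h,f,name):
    c=im[int(v):int(v+h),int(u):int(u+w)]; c=cv2.resize(c,None,fx=f,fy=f,interpolation=cv2.INTER_CUBIC); cv2.imwrite(f"pics/{name}.png",c)
def S(st=None):
    st=st or robot.get_state(); print("t",round(st["time_s"],2),"pos",st["eef_pos"].round(1),"yaw x-axis",np.degrees(np.arctan2(st["ee_rot"][1,0],st["ee_rot"][0,0])).round(2),"F",st["force"].round(1),"gap",round(st["finger_gap"],1),"q",st["qpos"].round(2))
E
python3 - <<'E'
import cv2
from h import *
im=cv2.imread("pics/top0.png")
crop(im,235,190,150,115,5,"c_jig"); crop(im,125,225,150,110,5,"c_bil"); crop(im,380,220,130,110,5,"c_scr")
im=cv2.imread("pics/side0.png")
crop(im,230,290,160,130,5,"c_sb");crop(im,230,160,190,140,4,"c_sj")
E
```

```text
(no output)
```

View pics/c_jig.png

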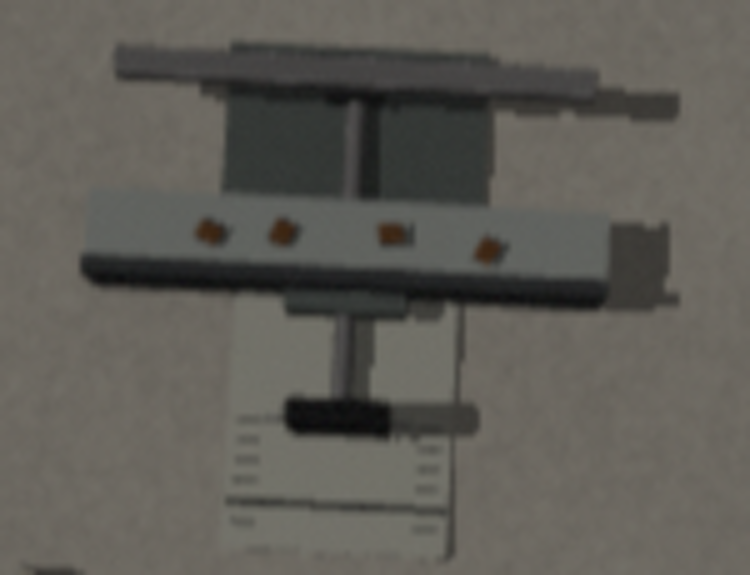

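View pics/c_bil.png

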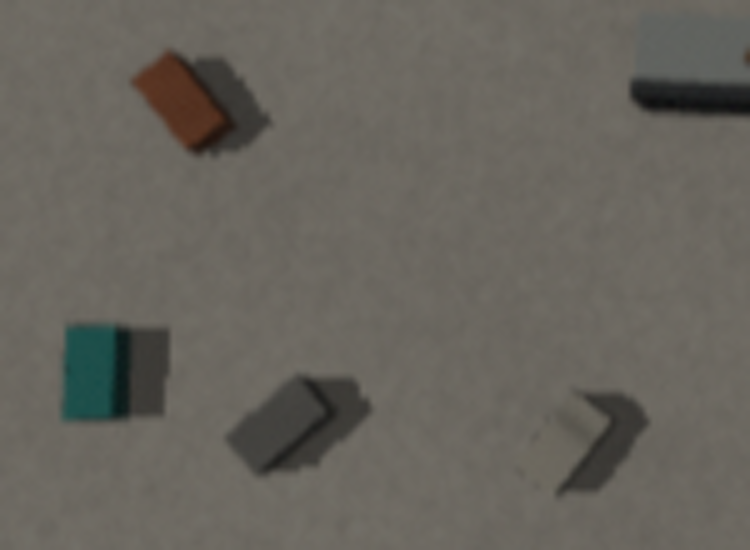

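View pics/c_scr.png

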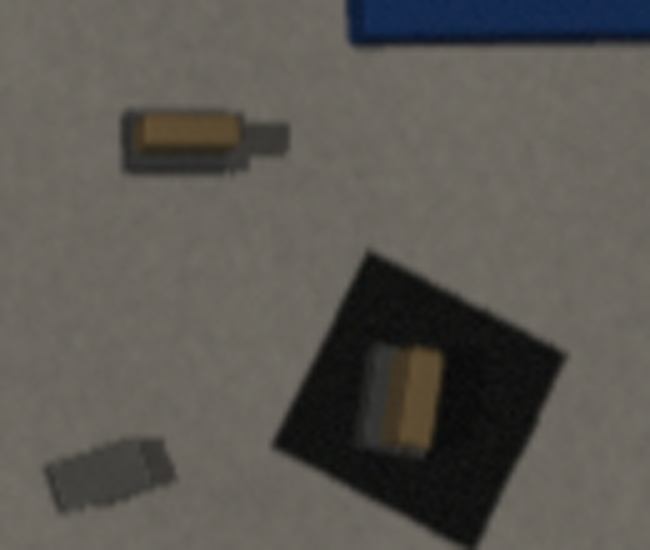

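View pics/c_sj.png

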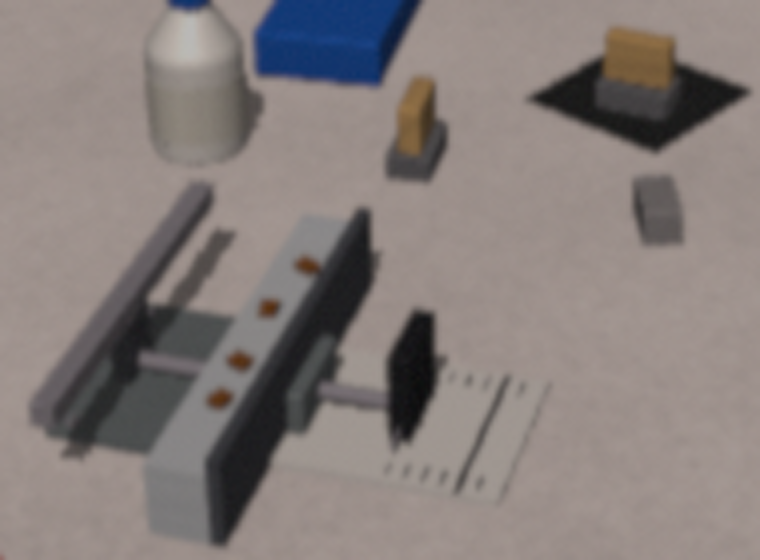

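View pics/c_sb.png

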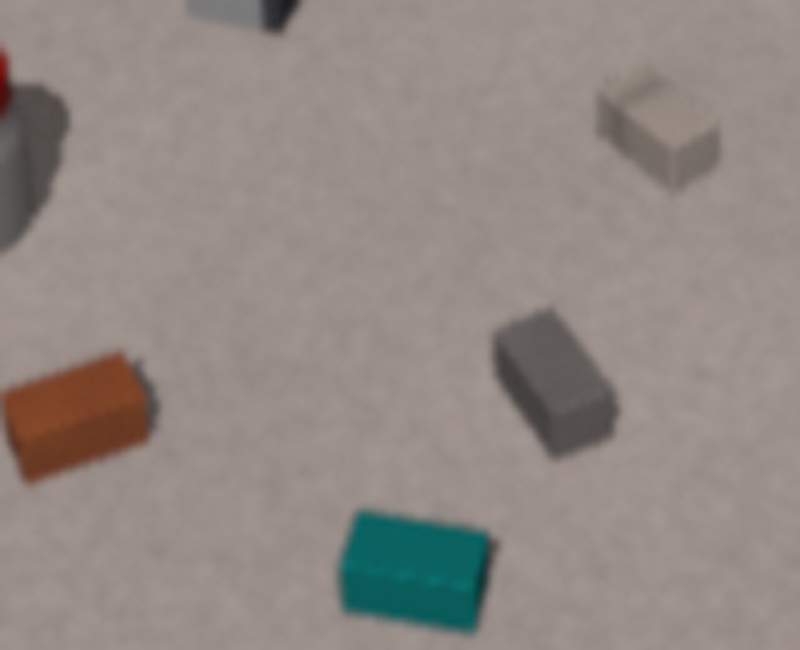

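```bash
cat > jig.py <<'E'
from h import *
from scipy.optimize import least_squares
def up(c,off,f): return ((np.array(c)+.5)/f-.5)+np.array(off)
T=lambda c:up(c,(235,190),5); Sd=lambda c:up(c,(230,160),4)
obs=[("top",(17,125,45),T((86,187))),("top",(17,-125,45),T((609,212))),("top",(-127,55,4),T((225,500))),("top",(-127,-55,4),T((450,513))),
("side",(17,-125,45),Sd((305,214))),("side",(17,125,45),Sd((148,462))),("side",(-127,-55,4),Sd((507,377))),("side",(-127,55,4),Sd((459,490)))]
def w(p,X):
    c,s=np.cos(p[2]),np.sin(p[2]); X=np.array(X,float); return np.array([c*X[0]-s*X[1]+p[0],s*X[0]+c*X[1]+p[1],X[2]])
def res(p): return np.concatenate([proj(n,w(p,X))[0]-uv for n,X,uv in obs])
if __name__=="__main__":
    r=least_squares(res,[600,0,0]); print(r.x,np.degrees(r.x[2])); print(r.fun.reshape(-1,2).round(1))
    B=lambda c:up(c,(125,225),5); R=lambda c:up(c,(380,220),5)
    print("mat",[ray("top",R(c),3).round(0)[:2] for c in [(368,250),(567,353),(474,550),(273,445)]])
    print("scr ridge",[ray("top",R(c),55).round(1)[:2] for c in [(408,347),(443,347),(433,452),(397,452)]])
    SB=lambda c:up(c,(230,290),5)
    print("scr side",[ray("side",Sd(c),55).round(1)[:2] for c in [(609,28),(675,38),(672,68?0:0,)]] if 0 else "")
    for n,cs in dict(orange=[(170,50),(232,125),(197,152),(133,85)],grey=[(300,377),(330,412),(262,472),(227,437)],turq=[(65,325),(115,325),(115,420),(65,420)]).items():
        P=np.array([ray("top",B(c),24)[:2] for c in cs]); print(n,P.mean(0).round(1)," edges",[(np.linalg.norm(P[i]-P[i-1]).round(1),np.degrees(np.arctan2(*(P[i]-P[i-1])[::-1])).round(0)) for i in range(4)])
    P=np.array([ray("side",SB(c),24)[:2] for c in [(635,68),(720,125),(675,152),(600,95)]]);print("white side",P.mean(0).round(1),[(np.linalg.norm(P[i]-P[i-1]).round(1),np.degrees(np.arctan2(*(P[i]-P[i-1])[::-1])).round(0)) for i in range(4)])
    P=np.array([ray("side",Sd(c),24)[:2] for c in [(633,178),(668,176),(682,210),(646,212)]]);print("grey2 side",P.mean(0).round(1),[(np.linalg.norm(P[i]-P[i-1]).round(1),np.degrees(np.arctan2(*(P[i]-P[i-1])[::-1])).round(0)) for i in range(4)])
E
sed -i '/scr side/d' jig.py; python3 jig.py
```

```text
[ 5.94780235e+02  3.93969879e+01 -1.92294044e-02] -1.1017637138175302
[[ 0.2  1. ]
 [-0.1  0.5]
 [-0.4  0.9]
 [-0.3  0.2]
 [-0.7 -1. ]
 [-1.  -0.1]
 [ 0.4 -1.4]
 [-0.7  0.1]]
mat [array([ 530., -330.]), array([ 482., -427.]), array([ 386., -378.]), array([ 434., -281.])]
scr ridge [array([ 479.3, -332.6]), array([ 479.7, -349. ]), array([ 430.8, -343.2]), array([ 430.4, -326.4])]
orange [570.3 384.3]  edges [(np.float64(24.2), np.float64(-43.0)), (np.float64(48.5), np.float64(-138.0)), (np.float64(20.9), np.float64(130.0)), (np.float64(46.1), np.float64(46.0))]
grey [417.3 327.3]  edges [(np.float64(43.7), np.float64(-48.0)), (np.float64(22.3), np.float64(-137.0)), (np.float64(41.8), np.float64(134.0)), (np.float64(23.8), np.float64(48.0))]
turq [439.7 418.8]  edges [(np.float64(45.0), np.float64(5.0)), (np.float64(23.7), np.float64(-89.0)), (np.float64(45.0), np.float64(-176.0)), (np.float64(23.6), np.float64(91.0))]
white side [408.9 198.6] [(np.float64(20.9), np.float64(-117.0)), (np.float64(45.1), np.float64(148.0)), (np.float64(23.0), np.float64(55.0)), (np.float64(42.1), np.float64(-35.0))]
grey2 side [ 415.2 -189.7] [(np.float64(40.3), np.float64(-68.0)), (np.float64(21.9), np.float64(-159.0)), (np.float64(40.4), np.float64(112.0)), (np.float64(22.0), np.float64(20.0))]
```

```bash
cat >> h.py <<'E'
def Rz(yaw):
    c,s=np.cos(yaw),np.sin(yaw); return np.array([[c,s,0],[s,-c,0],[0,0,-1.]])
def plan(*wps,yaw=None):
    """waypoints (x,y,z); yaw deg of tool x. prints turn then shifts in tool axes"""
    st=robot.get_state(); S(st); y0=np.degrees(np.arctan2(st["ee_rot"][1,0],st["ee_rot"][0,0]))
    d=0 if yaw is None else (yaw-y0+180)%360-180
    print("turn z rad",round(-np.radians(d),4), "tilt",st["ee_rot"][:2,2].round(4))
    R=Rz(np.radians(yaw if yaw is not None else y0)); p=st["eef_pos"]
    for q in wps:
        q=np.array(q,float); dl=R.T@(q-p); print("shift",dl.round(1),"n>=",int(np.ceil(np.linalg.norm(dl)/40))); p=q
J=np.array([594.8,39.4,np.radians(-1.1)])
def jw(x,y,z=0):
    c,s=np.cos(J[2]),np.sin(J[2]); return np.array([c*x-s*y+J[0],s*x+c*y+J[1],z])
E
python3 -c "
from h import *
plan((455,-338,150),yaw=-6.7)"
```

```text
t 0.15 pos [ 272.4 -617.   237.7] yaw x-axis 23.82 F [ 0.1  0.4 -0.1] gap 88.3 q [-1.19  0.26  1.61 -0.    1.27 -0.04]
turn z rad 0.5327 tilt [-0.0006  0.0016]
shift [ 148.8 -298.4   87.7] n>= 9
```

Emit:
move_arm --moves '[0,0,0,0,0,0.1332,0,0,0,0,0,0,0.1332,0,0,0,0,0,0,0.1332,0,0,0,0,0,0,0.1331,0,14.9,-29.8,8.8,0,0,0,0,14.9,-29.8,8.8,0,0,0,0,14.9,-29.8,8.8,0,0,0,0,14.9,-29.8,8.8,0,0,0,0,14.9,-29.8,8.8,0,0,0,0,14.9,-29.8,8.8,0,0,0,0,14.9,-29.8,8.8,0,0,0,0,14.9,-29.8,8.8,0,0,0,0,14.9,-29.8,8.8,0,0,0,0,14.9,-29.8,8.8,0,0,0,0,0,0,0,0,0,0,0]'

```text
time_s: 1.65
eef_pos: [455.9, -335.1, 148.8]
ee_rot: [[0.994, -0.113, -0.002], [-0.113, -0.994, 0.003], [-0.002, -0.003, -1.0]]
force: [-0.6, 0.1, -0.1]
finger_gap: 88.4
```

```bash
python3 -c "
from h import *
im,st=snap('wrist','w1'); S(st); print(proj('wrist',[st['eef_pos']],st))"
```

```text
t 1.65 pos [ 455.9 -335.1  148.8] yaw x-axis -6.49 F [-0.6  0.1 -0.1] gap 88.4 q [-0.68  0.13  1.93  0.    1.08  1.  ]
[[319.53304796 297.42844321]]
```

View pics/w1.png

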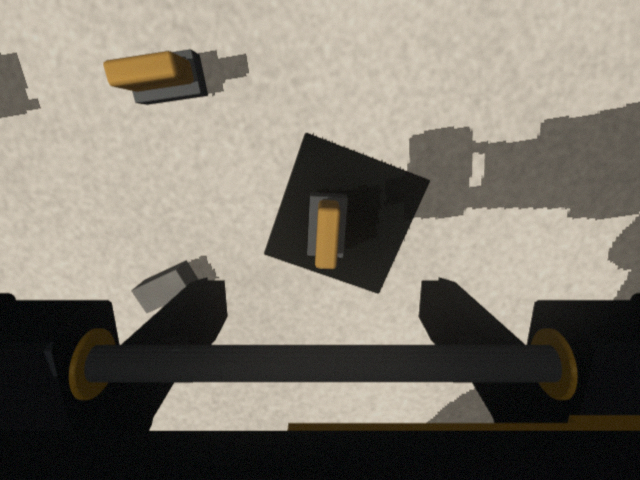

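```bash
python3 -c "
from h import *
st=robot.get_state(); im=cv2.imread('pics/w1.png'); crop(im,255,120,180,180,4,'w1c')
P=np.array([ray('wrist',c,55,st)[:2] for c in [(321,200),(340,200),(336,268),(316,268)]]); print(P.round(1),P.mean(0))
P=np.array([ray('wrist',c,3,st)[:2] for c in [(306,133),(429,181),(379,293),(265,253)]]); print(P.round(1),P.mean(0))
"
```

```text
[[ 482.3 -340.2]
 [ 480.8 -353.2]
 [ 431.3 -345.3]
 [ 432.9 -330.8]] [ 456.81813361 -342.38350781]
[[ 527.5 -333.2]
 [ 478.3 -429.1]
 [ 382.2 -381.2]
 [ 431.7 -284.8]] [ 454.91953999 -357.07494344]
```

View pics/w1c.png

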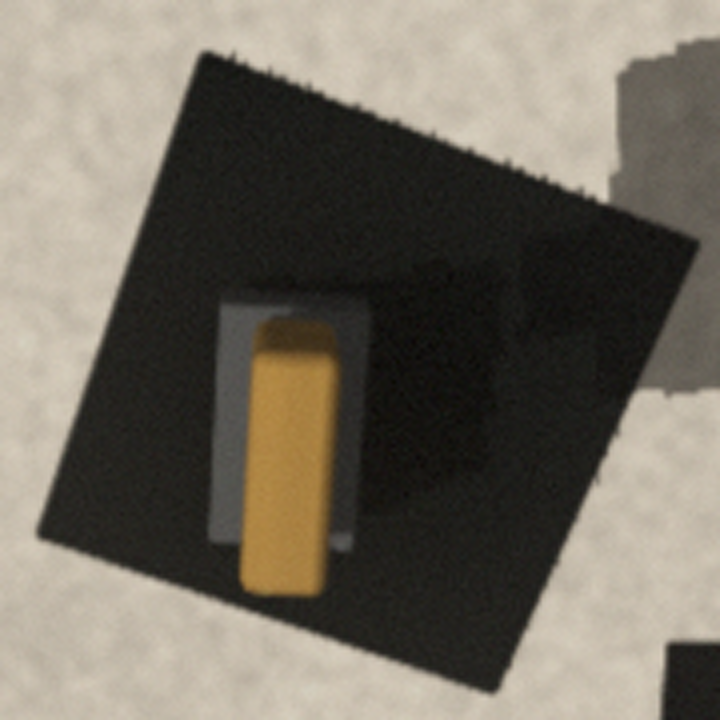

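```bash
python3 -c "
from h import *
st=robot.get_state()
f=lambda c:((c[0]+.5)/4-.5+255,(c[1]+.5)/4-.5+120)
P=np.array([ray('wrist',f(c),55,st)[:2] for c in [(252,350),(339,352),(326,596),(241,592)]]); print(P.round(1),P.mean(0)); d=P[0]+P[1]-P[2]-P[3]; print(np.degrees(np.arctan2(d[1],d[0])),np.linalg.norm(d)/2)
plan((*P.mean(0),80),(*P.mean(0),26),yaw=-9)
"
```

```text
[[ 477.6 -337.3]
 [ 475.5 -352.2]
 [ 430.8 -345.3]
 [ 433.3 -330.1]] [ 454.30230402 -341.235747  ]
-9.022920371762273 45.03852438109881
t 1.7 pos [ 455.5 -336.9  149.6] yaw x-axis -6.51 F [ 0.3 -0.2  0.3] gap 88.5 q [-0.68  0.13  1.93 -0.    1.08  1.  ]
turn z rad 0.0435 tilt [-0.0018  0.0014]
shift [-0.5  4.5 69.6] n>= 2
shift [ 0.  0. 54.] n>= 2
```

Emit:
move_arm --moves '[0,0,0,0,0,0.0435,0.3,-0.5,3.4,34,0,0,0,0.3,0,0,35,0,0,0,0.3,0,0,27,0,0,0,0.3,0,0,27,0,0,0,0.3,0,0,0,0,0,0,0.3,0,0,0,0,0,0,0.3]'

```text
time_s: 2.4
eef_pos: [453.8, -342.9, 27.8]
ee_rot: [[0.987, -0.161, -0.001], [-0.161, -0.987, 0.0], [-0.001, -0.0, -1.0]]
force: [0.7, 0.4, 0.2]
finger_gap: 61.8
```

```bash
python3 -c "
from h import *
im,st=snap('wrist','w2'); S(st)"
```

```text
t 2.4 pos [ 453.8 -342.9   27.8] yaw x-axis -9.24 F [0.7 0.4 0.2] gap 61.8 q [-0.69  0.29  2.01 -0.    0.85  1.04]
```

View pics/w2.png

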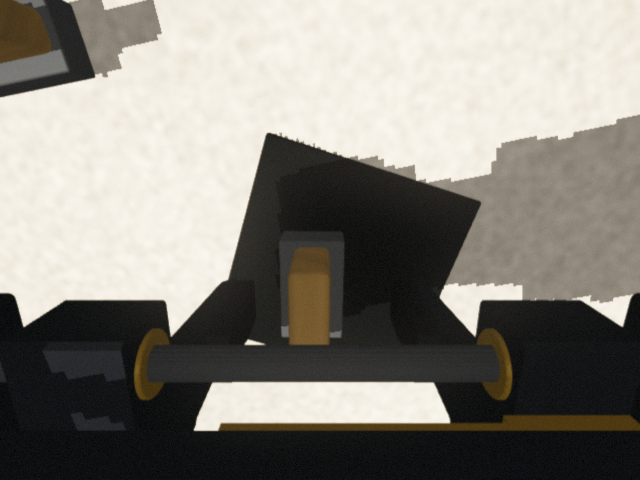

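Emit:
move_arm --moves '[0,-2.5,1,0,0,0,0.5,0,0,0,0,0,0,1,0,0,0,0,0,0,1,0,0,0,0,0,0,1,0,0,0,0,0,0,1,0,0,0,0,0,0,1,0,0,0,0,0,0,1]'

```text
time_s: 3.15
eef_pos: [454.8, -339.5, 26.8]
ee_rot: [[0.987, -0.16, -0.0], [-0.16, -0.987, 0.0], [-0.0, -0.0, -1.0]]
force: [-0.2, 1.7, 0.7]
finger_gap: 15.8
```

```bash
python3 -c "
from h import *
im,st=snap('wrist','w3'); S(st)
for i in range(4): print(robot.get_state()['eef_pos'].round(2))"
```

```text
t 3.15 pos [ 454.8 -339.5   26.8] yaw x-axis -9.19 F [-0.2  1.7  0.7] gap 15.8 q [-0.69  0.28  2.01  0.    0.85  1.05]
[ 454.76 -339.56   26.77]
[ 454.76 -339.56   26.77]
[ 454.76 -339.56   26.77]
[ 454.76 -339.56   26.77]
```

View pics/w3.png

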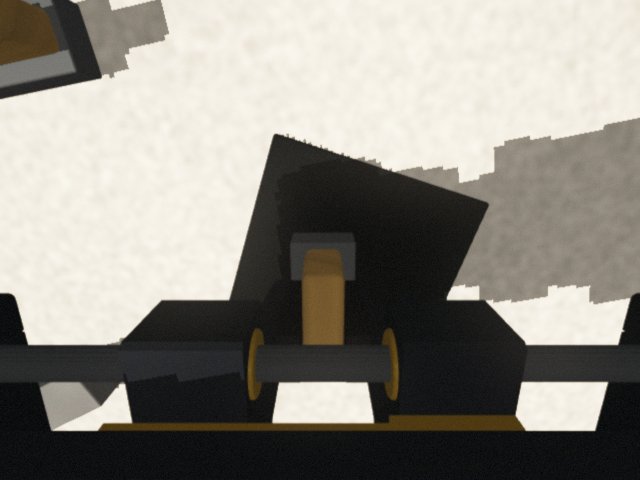

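```bash
python3 -c "
from h import *
p=jw(10.5,-108); print(p)
plan((454.5,-340,160),(*p[:2],160),yaw=-1.1)"
```

```text
[603.2247412  -68.78167005   0.        ]
t 3.2 pos [ 454.8 -339.6   26.8] yaw x-axis -9.19 F [-0.2  0.6  1. ] gap 16.4 q [-0.69  0.28  2.01  0.    0.85  1.05]
turn z rad -0.1412 tilt [-0.0001  0.0003]
shift [  -0.3    0.4 -133.2] n>= 4
shift [ 143.5 -274.     0. ] n>= 8
```

Emit:
move_arm --moves '[0,0,-20,0,0,0,1,0,0,-37,0,0,0,1,0,0,-38,0,0,0,1,0,0,-38,0,0,0,1,0,0,0,0,0,-0.0706,1,0,0,0,0,0,-0.0706,1,17.9,-34.2,0,0,0,0,1,17.9,-34.2,0,0,0,0,1,17.9,-34.2,0,0,0,0,1,17.9,-34.2,0,0,0,0,1,17.9,-34.2,0,0,0,0,1,17.9,-34.2,0,0,0,0,1,18,-34.4,0,0,0,0,1,18,-34.4,0,0,0,0,1,0,0,0,0,0,0,1,0,0,0,0,0,0,1,0,0,0,0,0,0,1]'

```text
time_s: 4.9
eef_pos: [602.6, -69.2, 159.2]
ee_rot: [[1.0, -0.019, -0.001], [-0.019, -1.0, -0.0], [-0.001, 0.0, -1.0]]
force: [0.2, -0.5, -1.2]
finger_gap: 15.3
```

```bash
python3 -c "
from h import *
im,st=snap('wrist','w4'); S(st)
im,_=snap('side','s4'); crop(im,210,100,200,150,4,'s4c'); im,_=snap('top','t4'); S()"
```

```text
t 4.9 pos [602.6 -69.2 159.2] yaw x-axis -1.11 F [ 0.2 -0.5 -1.2] gap 15.3 q [-0.16  0.2   1.84 -0.    1.11  1.44]
t 5.05 pos [602.8 -69.7 159.6] yaw x-axis -1.19 F [-0.6  0.8 -0.9] gap 15.7 q [-0.16  0.2   1.84 -0.    1.11  1.44]
```

View pics/w4.png

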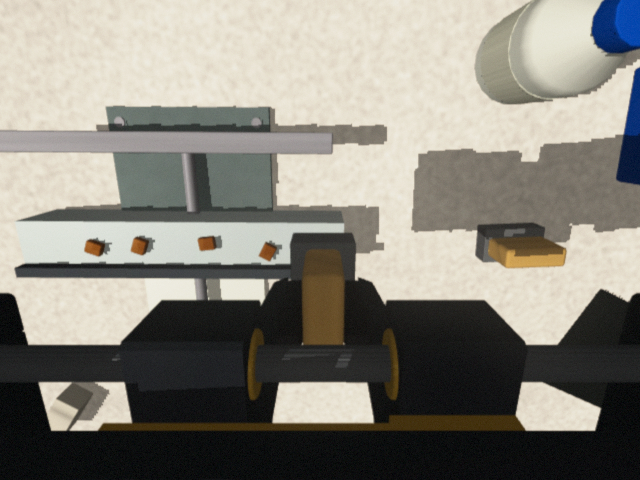

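View pics/s4c.png

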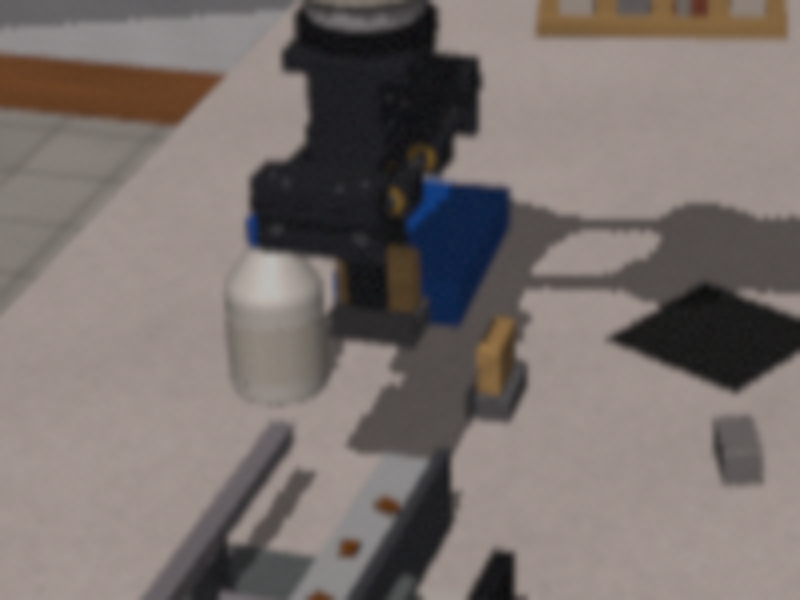

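View pics/t4.png

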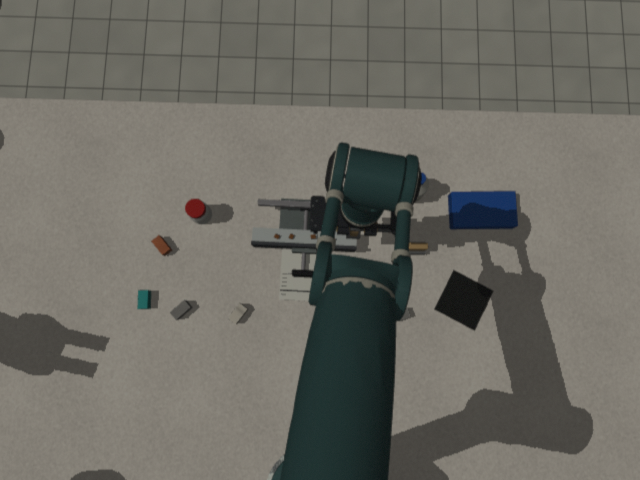

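```bash
python3 -c "
from h import *
st=robot.get_state(); im=cv2.imread('pics/w4.png'); crop(im,0,190,380,100,2,'w4c')
for X in [(17,-125,45),(17,125,45),(-17,125,55),(-25,125,55),(-17,-60,55),(-25,-60,55),(69,-115,63)]: print(X,proj('wrist',jw(*X),st).round(1))
print('scraper foot exp', [proj('wrist',jw(10.5+dx,-108+dy,159.4-23.5),st).round(0) for dx,dy in [(25,15),(25,-15)]])
"
```

```text
(17, -125, 45) [[341.9 221.3]]
(17, 125, 45) [[ 11.9 221.9]]
(-17, 125, 55) [[ 11.9 268.7]]
(-25, 125, 55) [[ 14.5 278.5]]
(-17, -60, 55) [[256.2 268.2]]
(-25, -60, 55) [[256.8 278. ]]
(69, -115, 63) [[329.5 152.1]]
scraper foot exp [array([[288., 229.]]), array([[348., 229.]])]
```

View pics/w4c.png

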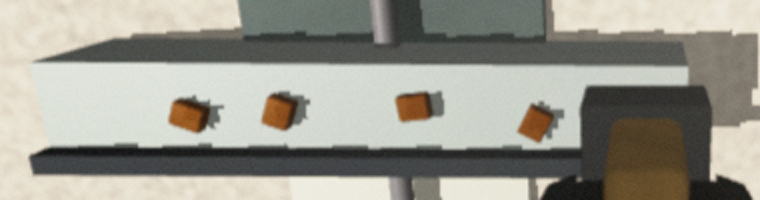

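```bash
python3 -c "
from h import *
import jig
from scipy.optimize import least_squares
st=robot.get_state()
ow=[((17,-125,45),(344,223)),((17,125,45),(16.5,221)),((-25,125,55),(15,276.3)),((-25,-60,55),(257,278.3)),((17,0,45),(176,221.8))]
for wv in [(1,0),(0,1),(1,1)]:
    def f(p): return np.concatenate([wv[0]*jig.res(p)*2, wv[1]*np.concatenate([proj('wrist',jig.w(p,X),st)[0]-uv for X,uv in ow])])
    r=least_squares(f,[595,39,0]); print(wv,r.x.round(2),np.degrees(r.x[2]).round(2)); 
print(r.fun.reshape(-1,2).round(1))
"
```

```text
(1, 0) [ 5.9478e+02  3.9400e+01 -2.0000e-02] -1.1
(0, 1) [ 5.9471e+02  3.8330e+01 -3.0000e-02] -1.62
(1, 1) [ 5.9476e+02  3.8610e+01 -2.0000e-02] -1.41
[[ 1.1  1.4]
 [ 0.4  1.6]
 [-0.7  1.5]
 [-0.5  0.7]
 [-0.6 -2.3]
 [-2.4 -0.8]
 [ 1.  -2.7]
 [-1.6  0. ]
 [-0.9 -0.9]
 [-3.6  0.1]
 [ 0.2  1.4]
 [ 0.7  0.1]
 [ 2.1 -0.2]]
```

```bash
sed -i 's/^J=.*/J=np.array([594.75,38.7,np.radians(-1.4)])/' h.py; python3 -c "
from h import *
p=jw(11,-108); q=jw(11,125); plan((*p[:2],75),(*p[:2],69.8),(*q[:2],69.8),yaw=-1.4)"
```

```text
t 5.05 pos [602.8 -69.7 159.6] yaw x-axis -1.19 F [-0.6  0.8 -0.9] gap 15.7 q [-0.16  0.2   1.84 -0.    1.11  1.44]
turn z rad 0.0036 tilt [-0.0005 -0.0002]
shift [ 0.3 -0.2 84.6] n>= 3
shift [0.  0.  5.2] n>= 1
shift [  -0. -233.    0.] n>= 6
```

Emit:
move_arm --moves '[0,0,0,0,0,0.0036,1,0.3,-0.2,30,0,0,0,1,0,0,35,0,0,0,1,0,0,19.5,0,0,0,1,0,0,3,0,0,0,1,0,0,0,0,0,0,1,0,0,0,0,0,0,1,0,0,0,0,0,0,1]'

```text
time_s: 5.85
eef_pos: [605.0, -68.6, 74.1]
ee_rot: [[1.0, -0.023, 0.003], [-0.023, -1.0, -0.0], [0.003, 0.0, -1.0]]
force: [-0.4, -0.6, -1.5]
finger_gap: 15.6
```

```bash
python3 -c "
from h import *
im,st=snap('wrist','w5'); S(st)
im,_=snap('side','s5'); crop(im,220,160,160,130,5,'s5c'); S()"
```

```text
t 5.85 pos [605.  -68.6  74.1] yaw x-axis -1.32 F [-0.4 -0.6 -1.5] gap 15.6 q [-0.15  0.29  1.9   0.    0.95  1.44]
t 5.95 pos [604.7 -68.5  73.7] yaw x-axis -1.31 F [ 0.4 -0.6 -1.3] gap 15.9 q [-0.15  0.29  1.9   0.    0.95  1.44]
```

View pics/w5.png

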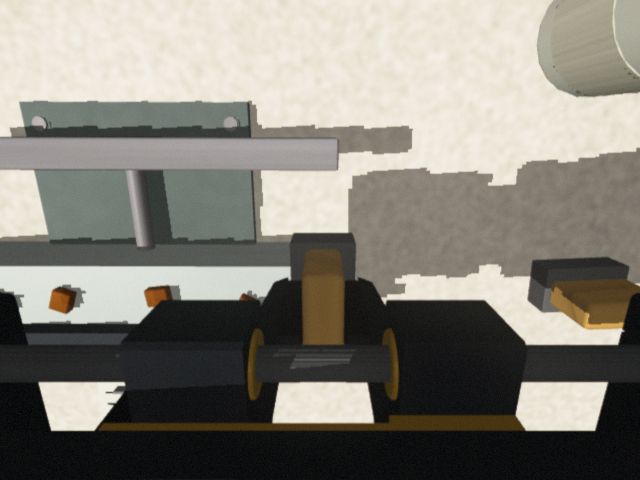

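View pics/s5c.png

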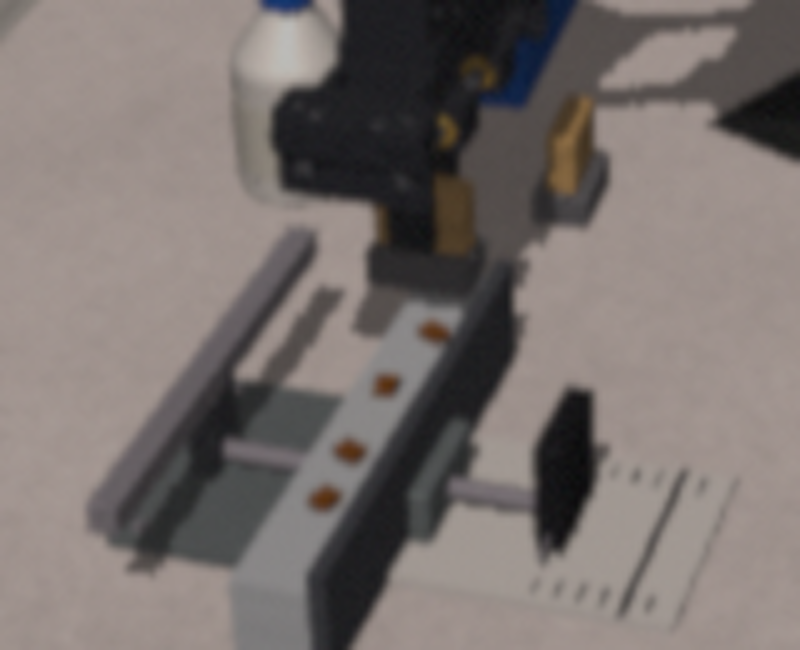

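Emit:
move_arm --moves '[-1.2,0,2,0,0,0,1,0,0,1.5,0,0,0,1,0,0,0.5,0,0,0,1,0,0,0,0,0,0,1,0,0,0,0,0,0,1,0,0,0,0,0,0,1]'

```text
time_s: 6.55
eef_pos: [602.6, -68.2, 68.7]
ee_rot: [[1.0, -0.023, 0.0], [-0.023, -1.0, 0.0], [0.0, -0.0, -1.0]]
force: [-2.1, 1.3, 6.2]
finger_gap: 15.4
```

```bash
python3 -c "
from h import *
S();im,_=snap('side','s6'); crop(im,280,180,60,60,10,'s6c'); S()"
```

```text
t 6.55 pos [602.6 -68.2  68.7] yaw x-axis -1.31 F [-2.1  1.3  6.2] gap 15.4 q [-0.15  0.29  1.9   0.    0.94  1.44]
t 6.6 pos [602.6 -68.2  68.7] yaw x-axis -1.31 F [-2.2  0.3  5.5] gap 15.7 q [-0.15  0.29  1.9   0.    0.94  1.44]
```

View pics/s6c.png

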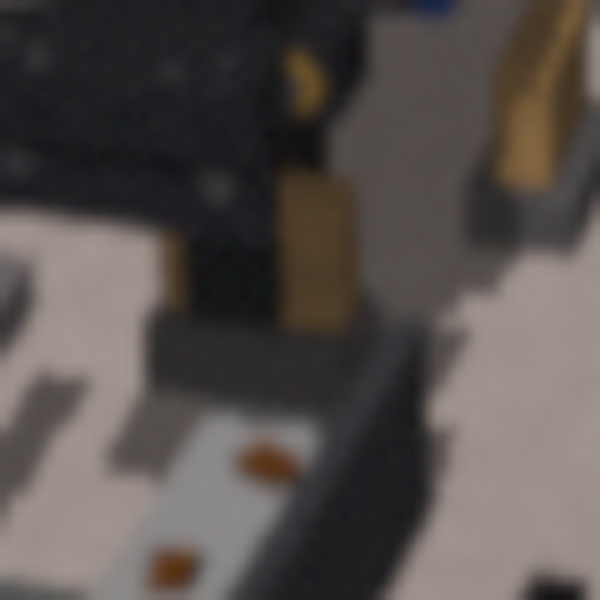

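Emit:
move_arm --moves '[0.8,0,-0.7,0,0,0.002,1,0,-5,0,0,0,0,1,0,-10,0,0,0,0,1,0,-10,0,0,0,0,1,0,-10,0,0,0,0,1,0,-10,0,0,0,0,1,0,-10,0,0,0,0,1,0,-10,0,0,0,0,1,0,-10,0,0,0,0,1,0,-10,0,0,0,0,1,0,-10,0,0,0,0,1]'

```text
time_s: 7.7
eef_pos: [605.5, 27.6, 68.8]
ee_rot: [[1.0, -0.025, -0.0], [-0.025, -1.0, 0.0], [-0.0, -0.0, -1.0]]
force: [0.9, 0.1, -2.0]
finger_gap: 15.7
```

```bash
python3 -c "
from h import *
st=robot.get_state();S();im,_=snap('side','s7'); crop(im,240,190,110,110,7,'s7c'); print(J)
d=st['eef_pos']-jw(0,0); c,s=np.cos(J[2]),np.sin(J[2]); print(c*d[0]+s*d[1],-s*d[0]+c*d[1])"
```

```text
t 7.7 pos [605.5  27.6  68.8] yaw x-axis -1.42 F [ 0.9  0.1 -2. ] gap 15.7 q [0.   0.29 1.9  0.   0.94 1.6 ]
[ 5.94750000e+02  3.87000000e+01 -2.44346095e-02]
11.06056704361543 -10.836563943031695
```

View pics/s7c.png

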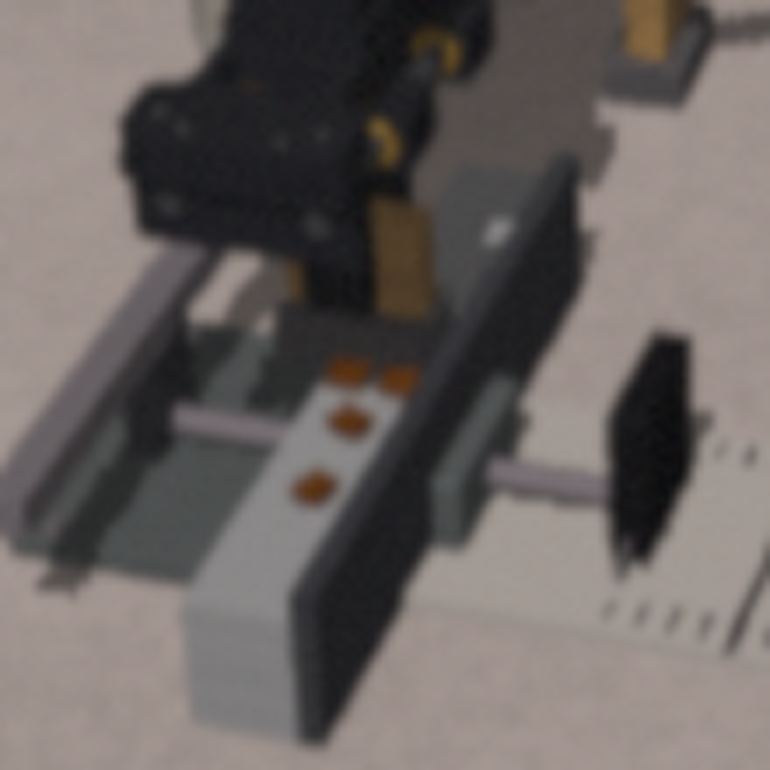

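Emit:
move_arm --moves '[0,-10,0,0,0,0,1,0,-10,0,0,0,0,1,0,-10,0,0,0,0,1,0,-10,0,0,0,0,1,0,-10,0,0,0,0,1,0,-10,0,0,0,0,1,0,-10,0,0,0,0,1,0,-10,0,0,0,0,1,0,-10,0,0,0,0,1,0,-10,0,0,0,0,1,0,-10,0,0,0,0,1,0,-10,0,0,0,0,1,0,-10,0,0,0,0,1,0,-10,0,0,0,0,1,0,-6,0,0,0,0,1,0,0,0,0,0,0,1,0,0,0,0,0,0,1]'

```text
time_s: 9.45
eef_pos: [609.2, 172.6, 68.9]
ee_rot: [[1.0, -0.024, -0.0], [-0.024, -1.0, -0.0], [-0.0, 0.0, -1.0]]
force: [-0.2, -0.1, -0.9]
finger_gap: 15.7
```

```bash
python3 -c "
from h import *
st=robot.get_state();S();im,_=snap('side','s8'); crop(im,220,190,130,130,6,'s8c'); 
d=st['eef_pos']-jw(0,0); c,s=np.cos(J[2]),np.sin(J[2]); print(c*d[0]+s*d[1],-s*d[0]+c*d[1])"
```

```text
t 9.45 pos [609.2 172.6  68.9] yaw x-axis -1.4 F [-0.2 -0.1 -0.9] gap 15.7 q [ 0.24  0.34  1.84 -0.    0.96  1.83]
11.185081382651271 134.245806940004
```

View pics/s8c.png

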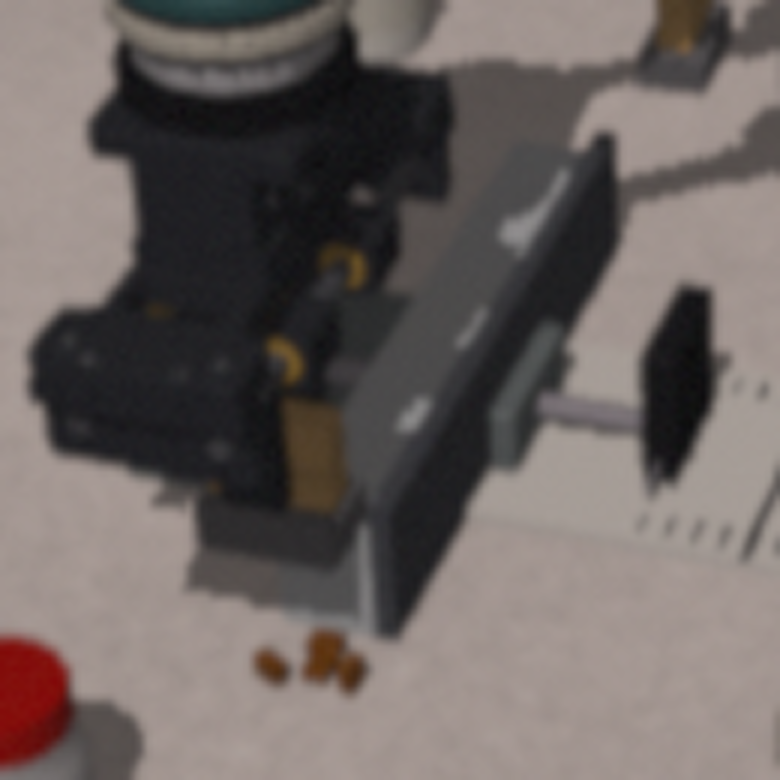

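```bash
python3 -c "
from h import *
plan((609,172.6,170),(456,-350,170),(456,-350,29),yaw=-9)"
```

```text
t 9.5 pos [609.2 172.4  68.8] yaw x-axis -1.42 F [ 0.5 -1.  -1.4] gap 15.9 q [ 0.24  0.34  1.84 -0.    0.96  1.83]
turn z rad 0.1323 tilt [-0.0002 -0.0002]
shift [-2.000e-01 -1.000e-01 -1.012e+02] n>= 3
shift [-69.4 540.1   0. ] n>= 14
shift [  0.   0. 141.] n>= 4
```

Emit:
move_arm --moves '[0,0,-34,0,0,0,1,0,0,-34,0,0,0,1,0,0,-33,0,0,0,1,0,0,0,0,0,0.1323,1,-4.6,36,0,0,0,0,1,-4.6,36,0,0,0,0,1,-4.6,36,0,0,0,0,1,-4.6,36,0,0,0,0,1,-4.6,36,0,0,0,0,1,-4.6,36,0,0,0,0,1,-4.6,36,0,0,0,0,1,-4.6,36,0,0,0,0,1,-4.6,36,0,0,0,0,1,-4.6,36,0,0,0,0,1,-4.6,36,0,0,0,0,1,-4.6,36,0,0,0,0,1,-4.7,36,0,0,0,0,1,-4.7,36,0,0,0,0,1,-4.7,36,0,0,0,0,1,0,0,0,0,0,0,1]'

```text
time_s: 11.5
eef_pos: [454.7, -354.1, 170.2]
ee_rot: [[0.987, -0.161, 0.0], [-0.161, -0.987, -0.002], [0.0, 0.002, -1.0]]
force: [1.6, -0.0, -0.8]
finger_gap: 15.8
```

```bash
python3 -c "
from h import *
im,st=snap('wrist','w9');im,_=snap('side','s9')
im,_=snap('top','t9');crop(im,125,190,200,150,4,'t9c')
plan((456,-350,29),yaw=-9)"
```

```text
t 11.65 pos [ 455.8 -349.7  169.7] yaw x-axis -9.08 F [-0.6 -0.1 -1.1] gap 15.8 q [-0.7   0.13  1.9   0.    1.12  1.03]
turn z rad -0.0014 tilt [-0.0003  0.0009]
shift [  0.2   0.2 140.7] n>= 4
```

View pics/w9.png

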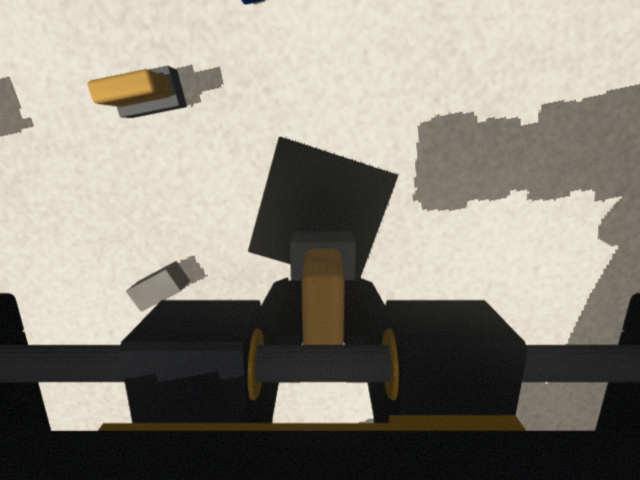

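View pics/s9.png

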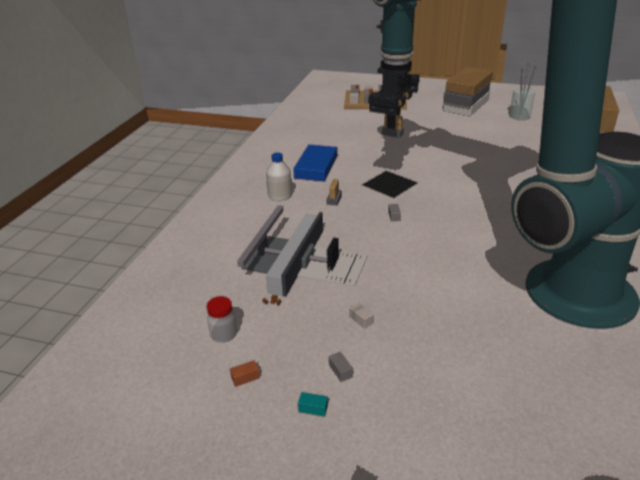

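View pics/t9c.png

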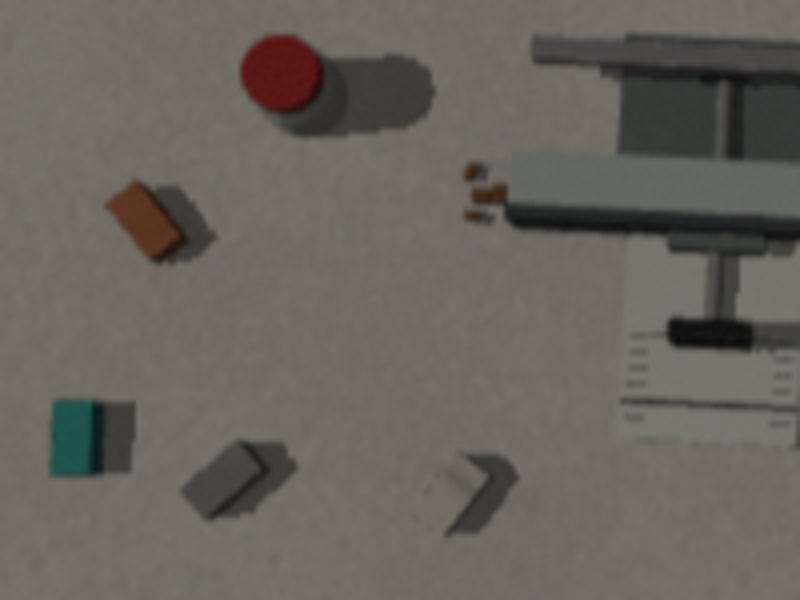

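```bash
python3 -c "
from h import *
crop(cv2.imread('pics/s9.png'),235,205,100,110,7,'s9c')"
```

```text
(no output)
```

View pics/s9c.png

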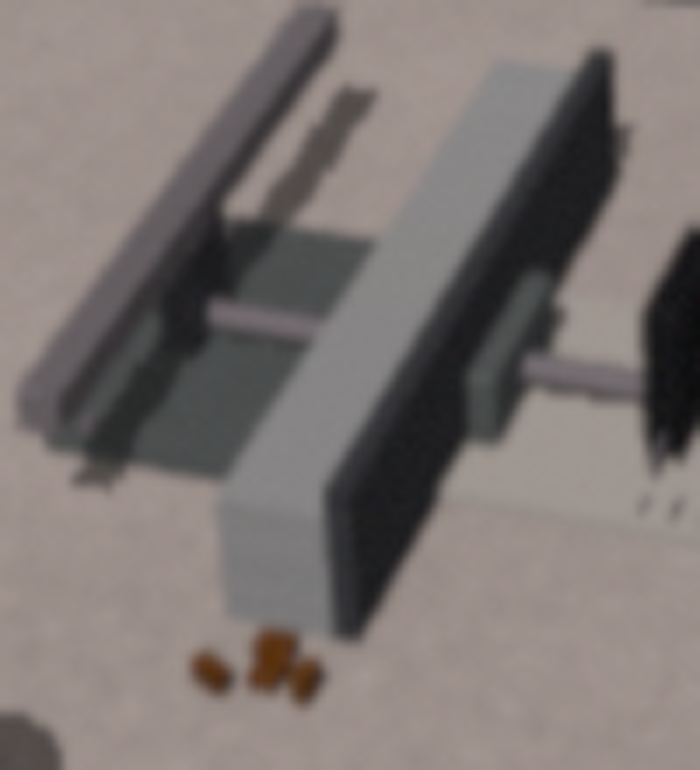

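Emit:
move_arm --moves '[0,0,40,0,0,0,1,0,0,40,0,0,0,1,0,0,40,0,0,0,1,0,0,20,0,0,0,1,0,0,0,0,0,0,1,0,0,0,0,0,0,1,0,0,0,0,0,0,1]'

```text
time_s: 12.35
eef_pos: [457.1, -349.5, 30.7]
ee_rot: [[0.988, -0.155, 0.001], [-0.155, -0.988, -0.001], [0.001, 0.001, -1.0]]
force: [0.9, -0.6, -0.7]
finger_gap: 16.0
```

Rail is clean; all four chips lie on the bench at its end. Set the scraper down.

Emit:
move_arm --moves '[0,0,2.5,0,0,0,1,0,0,1.2,0,0,0,1,0,0,0,0,0,0,1,0,0,0,0,0,0,1]'

```text
time_s: 12.75
eef_pos: [456.3, -349.9, 26.4]
ee_rot: [[0.988, -0.157, 0.0], [-0.157, -0.988, -0.0], [0.0, 0.0, -1.0]]
force: [-0.5, 0.3, -0.7]
finger_gap: 15.9
```

```bash
python3 -c "
from h import *
S()"
```

```text
t 12.75 pos [ 456.3 -349.9   26.4] yaw x-axis -9.01 F [-0.5  0.3 -0.7] gap 15.9 q [-0.7   0.3   1.99  0.    0.85  1.03]
```

Emit:
move_arm --moves '[0,0,0.8,0,0,0,1,0,0,0,0,0,0,1,0,0,0,0,0,0,1,0,0,0,0,0,0,0.3,0,0,0,0,0,0,0.3,0,0,0,0,0,0,0.3,0,0,0,0,0,0,0.3,0,0,-30,0,0,0,0.3,0,0,-40,0,0,0,0.3,0,0,-40,0,0,0,0.3,0,0,-40,0,0,0,0.3,0,0,0,0,0,0,0.3,0,0,0,0,0,0,0.3]'

```text
time_s: 14.05
eef_pos: [457.1, -350.5, 177.0]
ee_rot: [[0.988, -0.156, 0.002], [-0.156, -0.988, -0.002], [0.003, 0.002, -1.0]]
force: [0.3, 1.2, -1.0]
finger_gap: 61.3
```

```bash
python3 -c "
from h import *
im,st=snap('wrist','w10');S(st);im,_=snap('side','s10');snap('top','t10')"
```

```text
t 14.05 pos [ 457.1 -350.5  177. ] yaw x-axis -9.0 F [ 0.3  1.2 -1. ] gap 61.3 q [-0.7   0.12  1.89  0.    1.13  1.03]
```

View pics/w10.png

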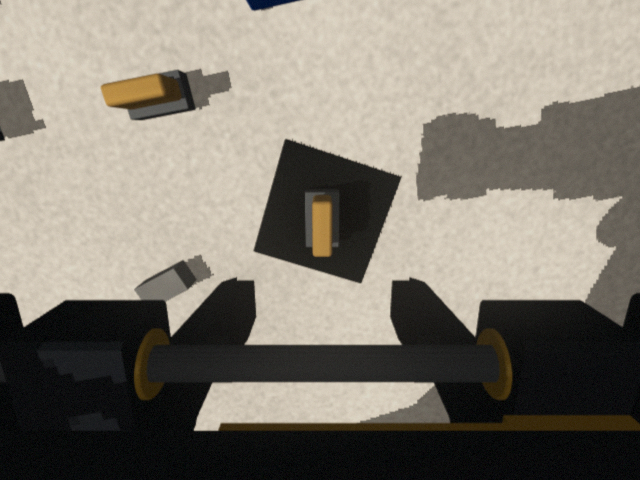

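View pics/s10.png

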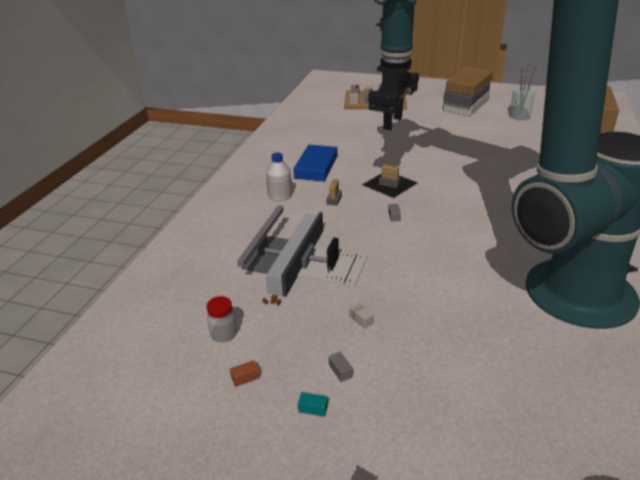

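```bash
python3 -c "
from h import *
plan((415,-190,150),yaw=-70)"
```

```text
t 14.2 pos [ 455.2 -349.   173.4] yaw x-axis -9.0 F [-0.4 -0.  -0.4] gap 61.8 q [-0.7   0.13  1.89  0.    1.13  1.03]
turn z rad 1.0646 tilt [-0.0027  0.0023]
shift [-163.1  -16.6   23.4] n>= 5
```

Emit:
move_arm --moves '[0,0,0,0,0,0.1331,0.3,0,0,0,0,0,0.1331,0.3,0,0,0,0,0,0.1331,0.3,0,0,0,0,0,0.1331,0.3,0,0,0,0,0,0.1331,0.3,0,0,0,0,0,0.1331,0.3,0,0,0,0,0,0.1331,0.3,0,0,0,0,0,0.1331,0.3,-32.6,-3.3,4.7,0,0,0,0.3,-32.6,-3.3,4.7,0,0,0,0.3,-32.6,-3.3,4.7,0,0,0,0.3,-32.6,-3.3,4.7,0,0,0,0.3,-32.6,-3.3,4.7,0,0,0,0.3,0,0,0,0,0,0,0.3,0,0,0,0,0,0,0.3,0,0,0,0,0,0,0.3]'

```text
time_s: 15.8
eef_pos: [416.2, -191.6, 151.5]
ee_rot: [[0.342, -0.94, -0.001], [-0.94, -0.342, -0.0], [-0.0, 0.001, -1.0]]
force: [-0.5, -0.4, 0.2]
finger_gap: 61.4
```

```bash
python3 -c "
from h import *
im,st=snap('wrist','w11');S(st);crop(im,240,130,160,160,5,'w11c')"
```

```text
t 15.8 pos [ 416.2 -191.6  151.5] yaw x-axis -70.02 F [-0.5 -0.4  0.2] gap 61.4 q [-0.49 -0.08  2.14 -0.    1.08  2.31]
```

View pics/w11c.png

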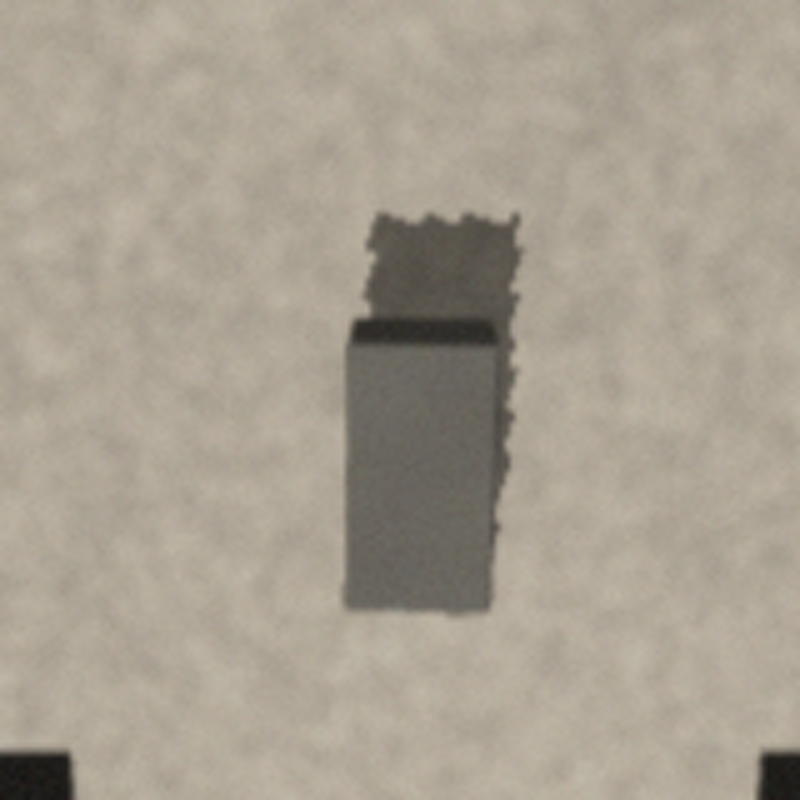

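```bash
cat >> h.py <<'E'
def billet(cs,off,f,z=4,ztop=24):
    st=robot.get_state(); P=np.array([ray("wrist",((c[0]+.5)/f-.5+off[0],(c[1]+.5)/f-.5+off[1]),ztop,st)[:2] for c in cs])
    d=P[0]+P[1]-P[2]-P[3]; e=P[1]+P[2]-P[0]-P[3]; y=np.degrees(np.arctan2(d[1],d[0])); c=P.mean(0)
    print("centre",c.round(1),"yaw",y.round(1),"len",np.linalg.norm(d)/2,np.linalg.norm(e)/2); plan((*c,z),yaw=y)
E
python3 -c "
from h import *
billet([(347,343),(497,343),(491,611),(344,609)],(240,130),5)"
```

```text
centre [ 415.2 -194.8] yaw -70.9 len 44.02423654605622 23.720840313966008
t 15.85 pos [ 416.4 -191.9  151.7] yaw x-axis -70.05 F [0.7 0.6 0.3] gap 61.6 q [-0.49 -0.08  2.14 -0.    1.08  2.31]
turn z rad 0.0156 tilt [-0.0002 -0.0002]
shift [  2.3   2.1 147.7] n>= 4
```

Emit:
move_arm --moves '[2.3,2.1,37,0,0,0.0156,0.3,0,0,37,0,0,0,0.3,0,0,37,0,0,0,0.3,0,0,28,0,0,0,0.3,0,0,8,0,0,0,0.3,0,0,0,0,0,0,0.3,0,0,0,0,0,0,1,0,0,0,0,0,0,1,0,0,0,0,0,0,1,0,0,0,0,0,0,1,0,0,0,0,0,0,1]'

```text
time_s: 16.95
eef_pos: [415.5, -194.1, 5.6]
ee_rot: [[0.327, -0.945, 0.001], [-0.945, -0.327, -0.001], [0.001, -0.001, -1.0]]
force: [0.9, -0.8, 0.9]
finger_gap: 23.9
```

```bash
python3 -c "
from h import *
im,st=snap('wrist','w12');S(st);p=jw(7,-84);print(p);plan((415,-195,150),(*p[:2],150),(*p[:2],51),yaw=-1.4)"
```

```text
t 16.95 pos [ 415.5 -194.1    5.6] yaw x-axis -70.9 F [ 0.9 -0.8  0.9] gap 23.9 q [-0.49  0.14  2.25  0.    0.75  2.32]
[599.69560746 -45.44595039   0.        ]
t 17.0 pos [ 415.4 -194.1    5.6] yaw x-axis -70.9 F [0.  1.6 3.2] gap 23.9 q [-0.49  0.14  2.25  0.    0.75  2.32]
turn z rad -1.2129 tilt [ 0.0011 -0.0006]
shift [  -0.4    0.9 -144.4] n>= 4
shift [ 181. -154.    0.] n>= 6
shift [ 0.  0. 99.] n>= 3
```

View pics/w12.png

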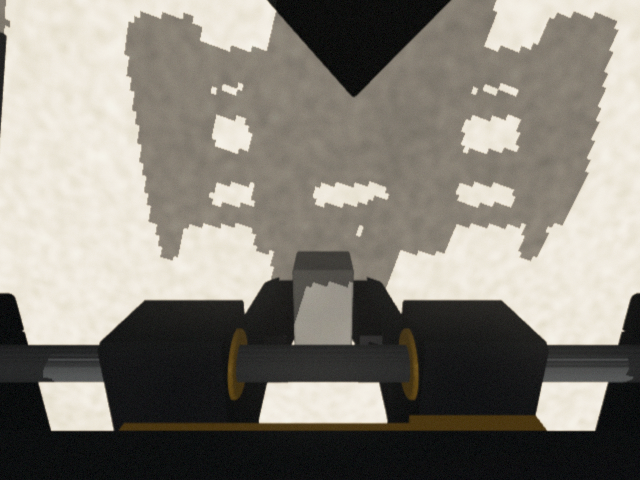

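Emit:
move_arm --moves '[0,0,-25,0,0,0,1,0,0,-40,0,0,0,1,0,0,-40,0,0,0,1,0,0,-40,0,0,0,1,0,0,0,0,0,-0.1213,1,0,0,0,0,0,-0.1213,1,0,0,0,0,0,-0.1213,1,0,0,0,0,0,-0.1213,1,0,0,0,0,0,-0.1213,1,0,0,0,0,0,-0.1213,1,0,0,0,0,0,-0.1213,1,0,0,0,0,0,-0.1213,1,0,0,0,0,0,-0.1213,1,0,0,0,0,0,-0.1212,1,30.2,-25.7,0,0,0,0,1,30.2,-25.7,0,0,0,0,1,30.2,-25.7,0,0,0,0,1,30.2,-25.7,0,0,0,0,1,30.2,-25.7,0,0,0,0,1,30,-25.5,0,0,0,0,1]'

```text
time_s: 19.0
eef_pos: [600.4, -43.1, 149.5]
ee_rot: [[1.0, -0.024, -0.001], [-0.024, -1.0, -0.0], [-0.001, 0.0, -1.0]]
force: [1.4, 0.1, -1.7]
finger_gap: 23.9
```

Emit:
move_arm --moves '[0,0,0,0,0,0,1,0,0,0,0,0,0,1,0,0,0,0,0,0,1]'

```text
time_s: 19.3
eef_pos: [598.4, -44.8, 149.3]
ee_rot: [[1.0, -0.025, -0.002], [-0.025, -1.0, -0.0], [-0.002, 0.0, -1.0]]
force: [-0.5, 0.4, -1.0]
finger_gap: 23.7
```

```bash
python3 -c "
from h import *
im,st=snap('wrist','w13');S(st);p=jw(7,-84);plan((*p[:2],55),yaw=-1.4)
for X in [(17,-125,45),(17,60,45),(-17,60,55),(-25,60,55)]: print(X,proj('wrist',jw(*X),st).round(1))"
```

```text
t 19.3 pos [598.4 -44.8 149.3] yaw x-axis -1.42 F [-0.5  0.4 -1. ] gap 23.7 q [-0.12  0.2   1.86 -0.    1.09  1.48]
t 19.35 pos [598.4 -45.1 149.5] yaw x-axis -1.45 F [-0.4 -1.  -1.9] gap 23.9 q [-0.12  0.2   1.86 -0.    1.09  1.48]
turn z rad -0.0009 tilt [-0.0014 -0.0001]
shift [ 1.3  0.3 94.5] n>= 3
(17, -125, 45) [[377.9 218.7]]
(17, 60, 45) [[123.1 218.8]]
(-17, 60, 55) [[123.1 267.6]]
(-25, 60, 55) [[124.8 277.8]]
```

View pics/w13.png

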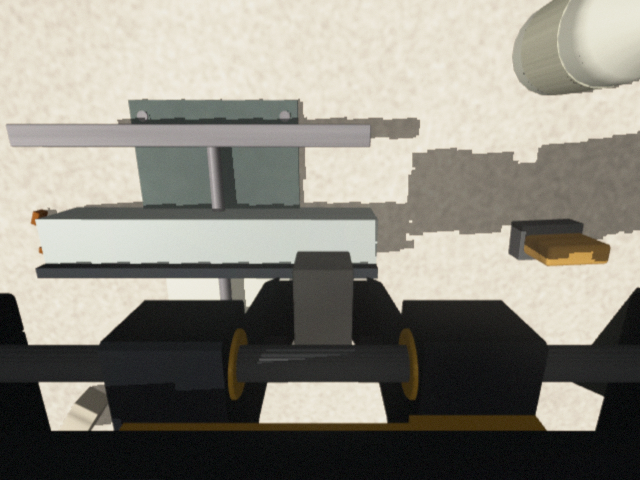

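Emit:
move_arm --moves '[1,0,30,0,0,0,1,0,0,35,0,0,0,1,0,0,26,0,0,0,1,0,0,3,0,0,0,1,0,0,0,0,0,0,1,0,0,0,0,0,0,1,0,0,0,0,0,0,1]'

```text
time_s: 20.05
eef_pos: [600.6, -44.9, 56.6]
ee_rot: [[1.0, -0.025, 0.001], [-0.025, -1.0, -0.0], [0.001, 0.0, -1.0]]
force: [0.2, -0.3, -1.3]
finger_gap: 23.8
```

```bash
python3 -c "
from h import *
S();im,_=snap('side','s14'); crop(im,270,190,70,70,10,'s14c'); p=jw(7,-84);plan((*p[:2],51),yaw=-1.4)"
```

```text
t 20.05 pos [600.6 -44.9  56.6] yaw x-axis -1.44 F [ 0.2 -0.3 -1.3] gap 23.8 q [-0.12  0.3   1.92 -0.    0.92  1.48]
t 20.1 pos [600.7 -44.8  56.6] yaw x-axis -1.43 F [-0.   0.4 -0.6] gap 24.0 q [-0.12  0.3   1.92 -0.    0.92  1.48]
turn z rad -0.0006 tilt [ 0.0007 -0.0001]
shift [-1.   0.7  5.6] n>= 1
```

View pics/s14c.png

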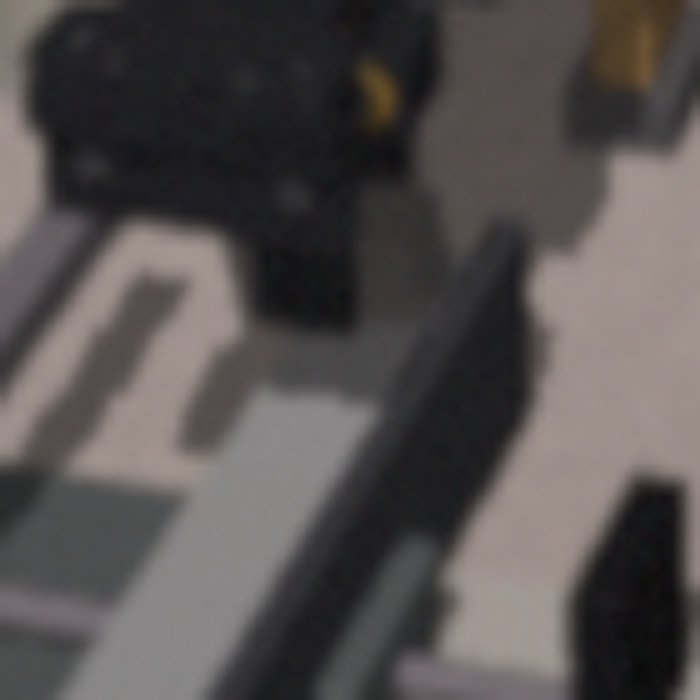

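Emit:
move_arm --moves '[-0.5,0,3,0,0,0,1,0,0,3,0,0,0,1,0,0,0,0,0,0,1,0,0,0,0,0,0,1,0,0,0,0,0,0,1]'

```text
time_s: 20.6
eef_pos: [600.4, -44.5, 50.6]
ee_rot: [[1.0, -0.024, 0.0], [-0.024, -1.0, -0.0], [0.0, 0.0, -1.0]]
force: [-1.1, 0.3, 6.0]
finger_gap: 23.6
```

```bash
python3 -c "
from h import *
S()"
```

```text
t 20.6 pos [600.4 -44.5  50.6] yaw x-axis -1.4 F [-1.1  0.3  6. ] gap 23.6 q [-0.12  0.31  1.92 -0.    0.91  1.48]
```

Emit:
move_arm --moves '[0,0,-0.3,0,0,0,0.58,0,0,0,0,0,0,0.58,0,0,0,0,0,0,0.58,0,0,-15,0,0,0,0.58,0,0,-25,0,0,0,0.5,0,0,-40,0,0,0,0.3,0,0,-40,0,0,0,0.3,0,0,0,0,0,0,0.3,0,0,0,0,0,0,0.3]'

```text
time_s: 21.5
eef_pos: [601.4, -44.6, 172.8]
ee_rot: [[1.0, -0.025, 0.004], [-0.025, -1.0, -0.0], [0.004, 0.0, -1.0]]
force: [-0.4, 1.2, -0.1]
finger_gap: 62.1
```

```bash
python3 -c "
from h import *
im,st=snap('wrist','w15');S(st);im,_=snap('side','s15');crop(im,230,180,180,180,4,'s15c')
plan((409,199,170),yaw=146.5)"
```

```text
t 21.5 pos [601.4 -44.6 172.8] yaw x-axis -1.41 F [-0.4  1.2 -0.1] gap 62.1 q [-0.12  0.18  1.84  0.    1.13  1.48]
t 21.6 pos [599.3 -44.4 169.4] yaw x-axis -1.41 F [-0.1 -0.3 -1.2] gap 61.9 q [-0.12  0.18  1.84  0.    1.13  1.48]
turn z rad -2.5815 tilt [-0.0016  0.0002]
shift [293.   97.9  -0.6] n>= 8
```

View pics/w15.png

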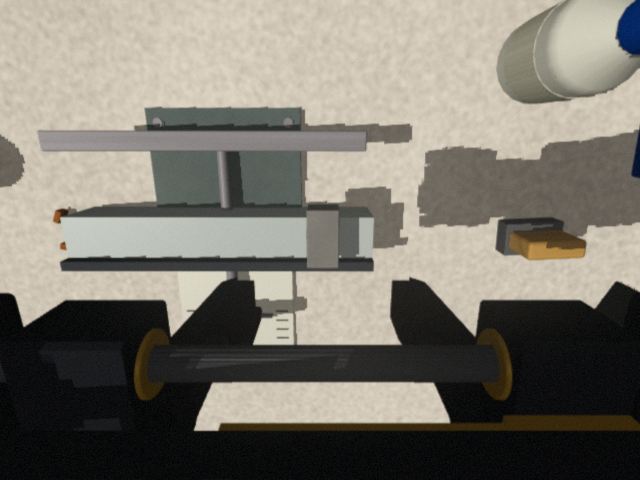

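View pics/s15c.png

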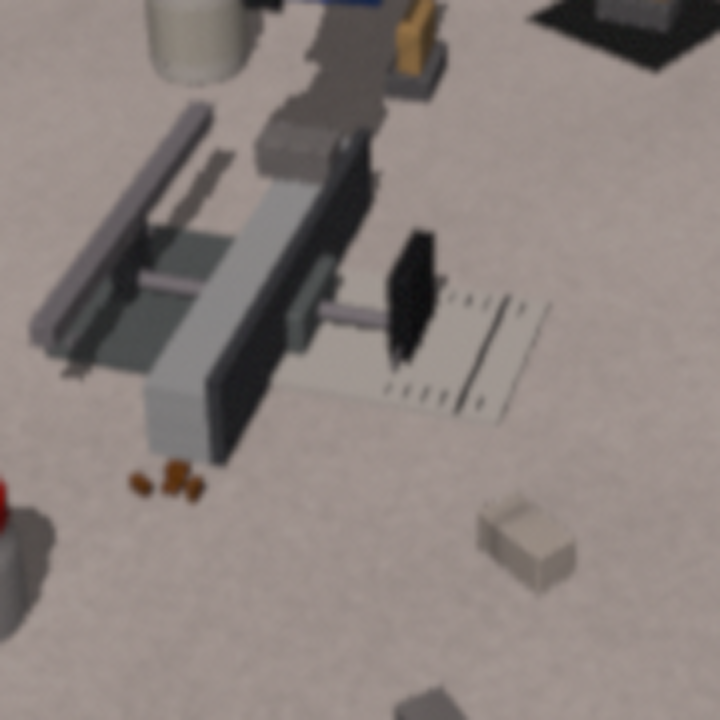

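Emit:
move_arm --moves '[0,0,0,0,0,-0.1434,0.3,0,0,0,0,0,-0.1434,0.3,0,0,0,0,0,-0.1434,0.3,0,0,0,0,0,-0.1434,0.3,0,0,0,0,0,-0.1434,0.3,0,0,0,0,0,-0.1434,0.3,0,0,0,0,0,-0.1434,0.3,0,0,0,0,0,-0.1434,0.3,0,0,0,0,0,-0.1434,0.3,0,0,0,0,0,-0.1434,0.3,0,0,0,0,0,-0.1434,0.3,0,0,0,0,0,-0.1434,0.3,0,0,0,0,0,-0.1434,0.3,0,0,0,0,0,-0.1434,0.3,0,0,0,0,0,-0.1434,0.3,0,0,0,0,0,-0.1434,0.3,0,0,0,0,0,-0.1434,0.3,0,0,0,0,0,-0.1434,0.3]'

```text
time_s: 23.4
eef_pos: [598.5, -44.3, 167.6]
ee_rot: [[-0.837, 0.547, -0.005], [0.547, 0.837, 0.001], [0.004, -0.002, -1.0]]
force: [0.6, 0.7, 0.2]
finger_gap: 61.7
```

```bash
python3 -c "
from h import *
plan((409,199,150),yaw=146.5)"
```

```text
t 23.4 pos [598.5 -44.3 167.6] yaw x-axis 146.82 F [0.6 0.7 0.2] gap 61.7 q [-0.12  0.18  1.84 -0.    1.13 -1.11]
turn z rad 0.0056 tilt [-0.0046  0.0005]
shift [292.3  98.3  17.6] n>= 8
```

Emit:
move_arm --moves '[36.5,12.3,2.2,0,0,0,0.3,36.5,12.3,2.2,0,0,0,0.3,36.5,12.3,2.2,0,0,0,0.3,36.5,12.3,2.2,0,0,0,0.3,36.5,12.3,2.2,0,0,0,0.3,36.5,12.3,2.2,0,0,0,0.3,36.5,12.3,2.2,0,0,0,0.3,36.5,12.3,2.2,0,0,0,0.3,0,0,0,0,0,0,0.3,0,0,0,0,0,0,0.3,0,0,0,0,0,0,0.3]'

```text
time_s: 24.5
eef_pos: [411.1, 198.1, 151.9]
ee_rot: [[-0.834, 0.552, -0.001], [0.552, 0.834, -0.001], [0.0, -0.001, -1.0]]
force: [-0.3, 0.3, 0.3]
finger_gap: 61.7
```

```bash
python3 -c "
from h import *
im,st=snap('wrist','w16');S(st);crop(im,240,130,160,160,5,'w16c')"
```

```text
t 24.5 pos [411.1 198.1 151.9] yaw x-axis 146.47 F [-0.3  0.3  0.3] gap 61.7 q [ 0.39 -0.08  2.15 -0.    1.08 -0.59]
```

View pics/w16c.png

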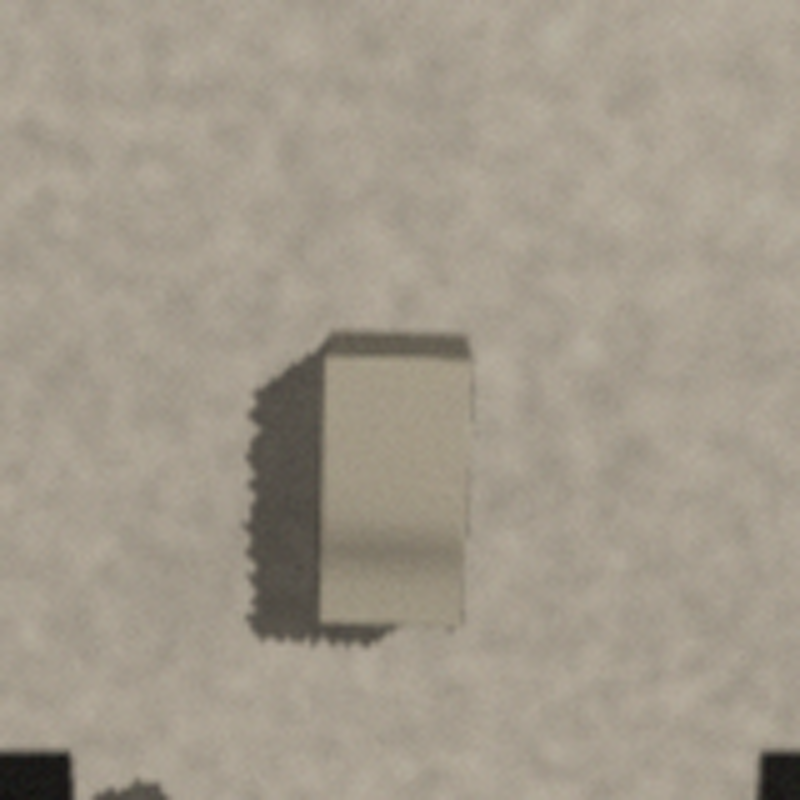

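```bash
python3 -c "
from h import *
billet([(325,356),(470,358),(463,628),(319,624)],(240,130),5)"
```

```text
centre [409.6 192.8] yaw 144.9 len 44.68693931480378 23.189347181208433
t 24.55 pos [411.4 198.  152.1] yaw x-axis 146.42 F [0.4 0.2 0.2] gap 61.4 q [ 0.39 -0.08  2.15 -0.    1.08 -0.59]
turn z rad 0.0267 tilt [-0.0008 -0.0007]
shift [ -1.5  -5.2 148.1] n>= 4
```

Emit:
move_arm --moves '[0,0,0,0,0,0.0267,0.3,-1.5,-5.2,37,0,0,0,0.3,0,0,37,0,0,0,0.3,0,0,37,0,0,0,0.3,0,0,28,0,0,0,0.3,0,0,7.5,0,0,0,0.3,0,0,0,0,0,0,0.3,0,0,0,0,0,0,1,0,0,0,0,0,0,1,0,0,0,0,0,0,1,0,0,0,0,0,0,1,0,0,0,0,0,0,1]'

```text
time_s: 25.75
eef_pos: [409.7, 194.0, 6.8]
ee_rot: [[-0.819, 0.574, 0.001], [0.574, 0.819, 0.001], [-0.001, 0.001, -1.0]]
force: [0.4, 0.4, 1.1]
finger_gap: 23.3
```

```bash
python3 -c "
from h import *
im,st=snap('wrist','w17');S(st);p=jw(7,-28);print(p);plan((st['eef_pos'][0],st['eef_pos'][1],150),(*p[:2],150),(*p[:2],51),yaw=178.6)"
```

```text
t 25.75 pos [409.7 194.    6.8] yaw x-axis 144.96 F [0.4 0.4 1.1] gap 23.3 q [ 0.39  0.13  2.26  0.    0.76 -0.57]
[601.06380944  10.53733304   0.        ]
t 25.8 pos [409.7 194.    6.8] yaw x-axis 144.96 F [-0.1  0.7  3.5] gap 24.0 q [ 0.39  0.13  2.26  0.    0.76 -0.57]
turn z rad -0.5872 tilt [0.0011 0.0005]
shift [   0.     0.  -143.2] n>= 4
shift [-195.7 -178.7    0. ] n>= 7
shift [ 0.  0. 99.] n>= 3
```

View pics/w17.png

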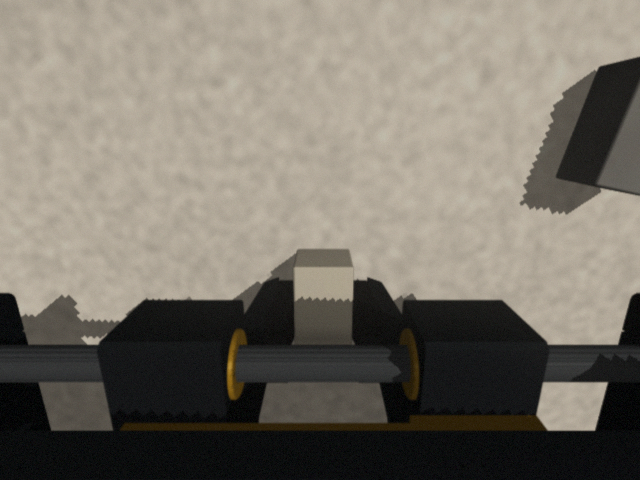

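Emit:
move_arm --moves '[0,0,-25,0,0,0,1,0,0,-40,0,0,0,1,0,0,-40,0,0,0,1,0,0,-38,0,0,0,1,0,0,0,0,0,-0.1174,1,0,0,0,0,0,-0.1174,1,0,0,0,0,0,-0.1174,1,0,0,0,0,0,-0.1175,1,0,0,0,0,0,-0.1175,1,-24.5,-22.3,0,0,0,0,1,-24.5,-22.3,0,0,0,0,1,-24.5,-22.3,0,0,0,0,1,-24.5,-22.3,0,0,0,0,1,-24.5,-22.3,0,0,0,0,1,-24.5,-22.3,0,0,0,0,1,-24.5,-22.3,0,0,0,0,1,-24.2,-22.6,0,0,0,0,1,0,0,0,0,0,0,1,0,0,0,0,0,0,1,0,0,0,0,0,0,1]'

```text
time_s: 27.8
eef_pos: [599.4, 10.9, 148.5]
ee_rot: [[-1.0, 0.024, -0.002], [0.024, 1.0, 0.0], [0.002, 0.0, -1.0]]
force: [0.5, 0.5, -0.8]
finger_gap: 23.7
```

```bash
python3 -c "
from h import *
im,st=snap('wrist','w18');p=jw(7,-28);plan((*p[:2],55),yaw=178.6)"
```

```text
t 27.85 pos [599.4  11.1 148.7] yaw x-axis 178.64 F [ 0.3  0.3 -0.3] gap 24.0 q [-0.02  0.19  1.86  0.    1.09 -1.57]
turn z rad 0.0007 tilt [-0.0014  0.0003]
shift [-1.7 -0.5 93.7] n>= 3
```

View pics/w18.png

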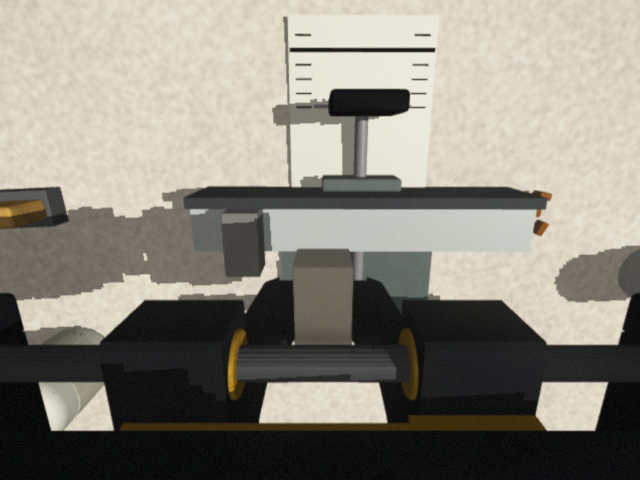

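Emit:
move_arm --moves '[-0.7,-0.3,30,0,0,0,1,0,0,35,0,0,0,1,0,0,24,0,0,0,1,0,0,3,0,0,0,1,0,0,0,0,0,0,1,0,0,0,0,0,0,1,0,0,0,0,0,0,1]'

```text
time_s: 28.55
eef_pos: [601.7, 10.2, 58.4]
ee_rot: [[-1.0, 0.024, 0.001], [0.024, 1.0, -0.0], [-0.001, 0.0, -1.0]]
force: [0.8, 0.5, -1.4]
finger_gap: 23.7
```

```bash
python3 -c "
from h import *
im,st=snap('wrist','w19');p=jw(7,-28);plan((*p[:2],51.8),yaw=178.6)"
```

```text
t 28.6 pos [601.8  10.1  58.3] yaw x-axis 178.62 F [ 0.2  0.2 -0.6] gap 23.8 q [-0.02  0.3   1.92 -0.    0.92 -1.57]
turn z rad 0.0003 tilt [ 0.0016 -0.    ]
shift [0.7 0.4 6.5] n>= 1
```

View pics/w19.png

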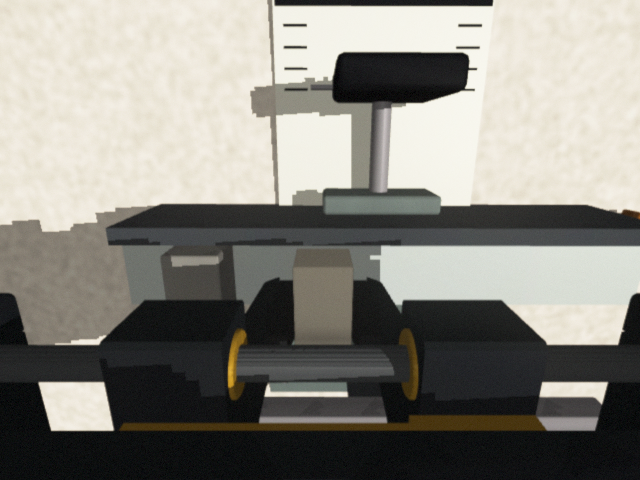

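Emit:
move_arm --moves '[0.3,0,3.5,0,0,0,1,0,0,3.2,0,0,0,1,0,0,0,0,0,0,1,0,0,0,0,0,0,1,0,0,0,0,0,0,1]'

```text
time_s: 29.1
eef_pos: [601.4, 9.9, 51.7]
ee_rot: [[-1.0, 0.025, 0.001], [0.025, 1.0, 0.0], [-0.001, 0.0, -1.0]]
force: [-3.1, -0.3, 6.9]
finger_gap: 23.3
```

```bash
python3 -c "
from h import *
S()"
```

```text
t 29.1 pos [601.4   9.9  51.7] yaw x-axis 178.59 F [-3.1 -0.3  6.9] gap 23.3 q [-0.02  0.31  1.92  0.    0.91 -1.57]
```

Emit:
move_arm --moves '[0,0,-0.3,0,0,0,0.58,0,0,0,0,0,0,0.58,0,0,0,0,0,0,0.58,0,0,-15,0,0,0,0.58,0,0,-25,0,0,0,0.5,0,0,-40,0,0,0,0.3,0,0,-30,0,0,0,0.3,0,0,0,0,0,0.1326,0.3,0,0,0,0,0,0.1326,0.3,0,0,0,0,0,0.1326,0.3,0,0,0,0,0,0.1326,0.3,0,0,0,0,0,0.1326,0.3,0,0,0,0,0,0.1326,0.3]'

```text
time_s: 30.4
eef_pos: [601.1, 9.9, 161.8]
ee_rot: [[-0.678, 0.735, 0.001], [0.735, 0.678, -0.0], [-0.001, 0.001, -1.0]]
force: [0.5, -0.0, 0.4]
finger_gap: 61.4
```

```bash
python3 -c "
from h import *
snap('wrist','w20');im,_=snap('side','s20');plan((417,325,150),yaw=133)"
```

```text
t 30.5 pos [601.2   9.9 161.7] yaw x-axis 132.99 F [0.1 0.1 0.3] gap 61.7 q [-0.02  0.18  1.85 -0.    1.11 -0.78]
turn z rad -0.0001 tilt [ 0.0009 -0.    ]
shift [356.   80.2  11.7] n>= 10
```

View pics/s20.png

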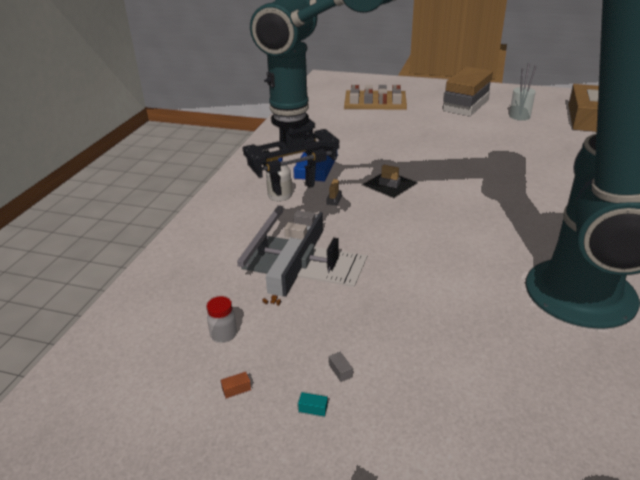

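Emit:
move_arm --moves '[35.6,8,1.2,0,0,0,0.3,35.6,8,1.2,0,0,0,0.3,35.6,8,1.2,0,0,0,0.3,35.6,8,1.2,0,0,0,0.3,35.6,8,1.2,0,0,0,0.3,35.6,8,1.2,0,0,0,0.3,35.6,8,1.2,0,0,0,0.3,35.6,8,1.2,0,0,0,0.3,35.6,8,1.2,0,0,0,0.3,35.6,8,1.2,0,0,0,0.3,0,0,0,0,0,0,0.3,0,0,0,0,0,0,0.3,0,0,0,0,0,0,0.3]'

```text
time_s: 31.8
eef_pos: [417.1, 324.3, 149.0]
ee_rot: [[-0.683, 0.73, 0.001], [0.73, 0.683, -0.0], [-0.001, 0.0, -1.0]]
force: [0.2, -0.1, -0.4]
finger_gap: 61.6
```

```bash
python3 -c "
from h import *
im,st=snap('wrist','w21');S(st);crop(im,240,130,160,160,5,'w21c');im,_=snap('side','s21');crop(im,230,190,130,110,6,'s21c')"
```

```text
t 31.8 pos [417.1 324.3 149. ] yaw x-axis 133.07 F [ 0.2 -0.1 -0.4] gap 61.6 q [ 0.61  0.06  2.01 -0.    1.07 -0.14]
```

View pics/w21c.png

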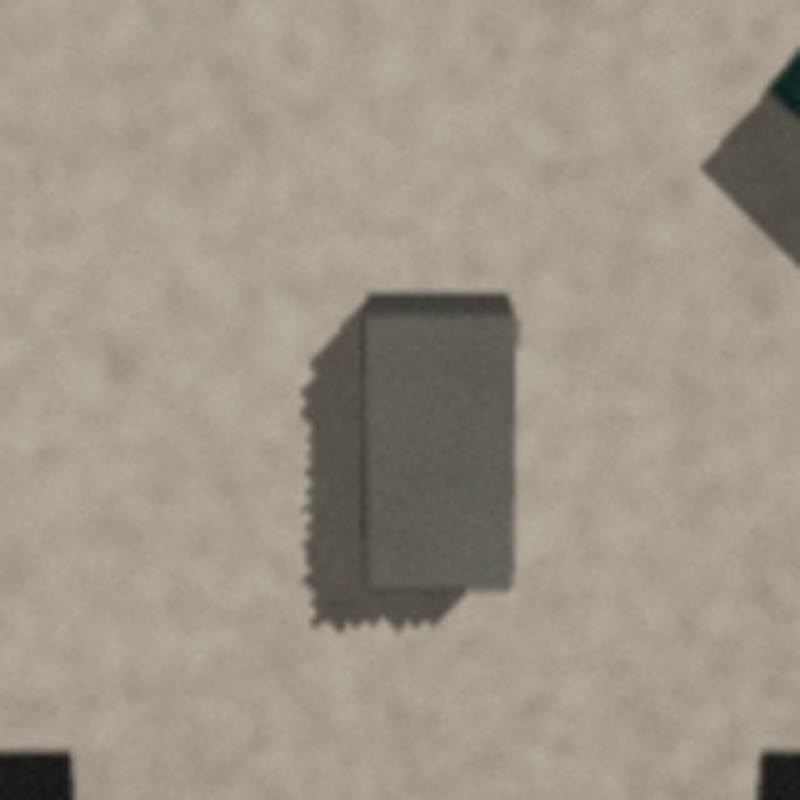

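View pics/s21c.png

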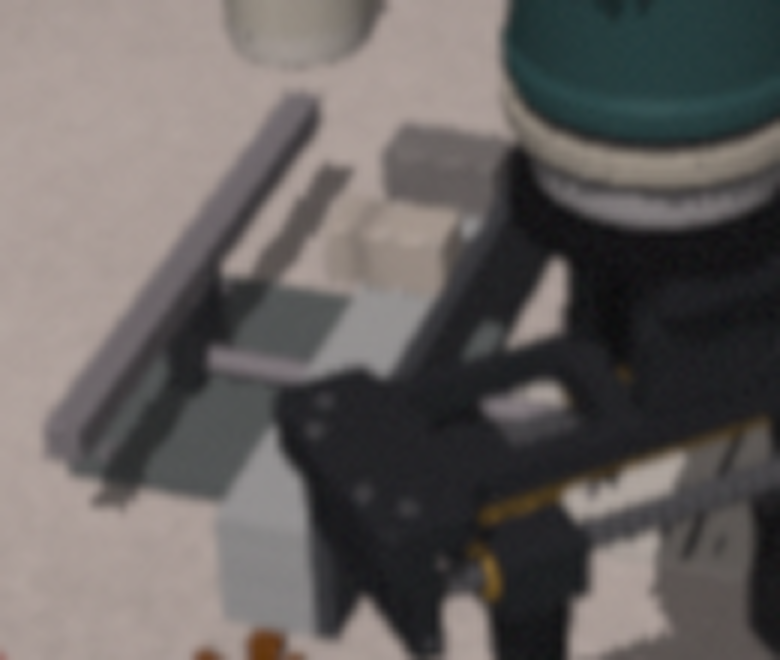

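Both placed billets sit on the rail. Pick the dark grey one.

```bash
python3 -c "
from h import *
billet([(365,315),(515,316),(514,590),(368,588)],(240,130),5,z=5)"
```

```text
centre [415.2 329.5] yaw 133.4 len 44.31943389496518 23.314774096861974
t 31.9 pos [417.3 323.9 148.9] yaw x-axis 132.97 F [-0.1 -0.1 -0.6] gap 61.6 q [ 0.61  0.06  2.01 -0.    1.07 -0.14]
turn z rad -0.0075 tilt [ 0.0003 -0.0001]
shift [  5.4   2.3 143.9] n>= 4
```

Emit:
move_arm --moves '[5.4,2.3,37,0,0,-0.0075,0.3,0,0,37,0,0,0,0.3,0,0,37,0,0,0,0.3,0,0,26,0,0,0,0.3,0,0,7.5,0,0,0,0.3,0,0,0,0,0,0,0.3,0,0,0,0,0,0,1,0,0,0,0,0,0,1,0,0,0,0,0,0,1,0,0,0,0,0,0,1,0,0,0,0,0,0,1]'

```text
time_s: 33.0
eef_pos: [415.0, 330.7, 4.9]
ee_rot: [[-0.688, 0.726, 0.001], [0.726, 0.688, 0.001], [-0.0, 0.001, -1.0]]
force: [0.1, 0.9, 1.0]
finger_gap: 23.8
```

```bash
python3 -c "
from h import *
im,st=snap('wrist','w22');S(st);p=jw(7,28);print(p);plan((st['eef_pos'][0],st['eef_pos'][1],150),(*p[:2],150),(*p[:2],51),yaw=178.6)"
```

```text
t 33.0 pos [415.  330.7   4.9] yaw x-axis 133.45 F [0.1 0.9 1. ] gap 23.8 q [ 0.63  0.26  2.1   0.    0.78 -0.13]
[602.43201142  66.52061647   0.        ]
t 33.05 pos [415.  330.7   4.9] yaw x-axis 133.45 F [-0.5  0.4  3.9] gap 23.9 q [ 0.63  0.26  2.1  -0.    0.78 -0.13]
turn z rad -0.788 tilt [0.0011 0.0008]
shift [   0.    -0.  -145.1] n>= 4
shift [-193.8 -259.5    0. ] n>= 9
shift [ 0.  0. 99.] n>= 3
```

View pics/w22.png

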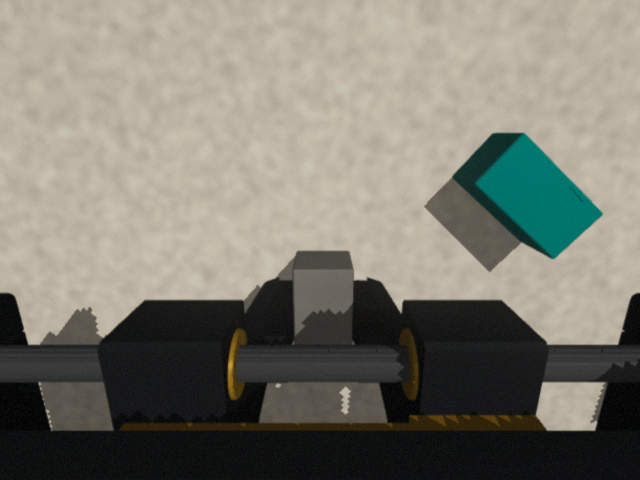

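Emit:
move_arm --moves '[0,0,-25,0,0,0,1,0,0,-40,0,0,0,1,0,0,-40,0,0,0,1,0,0,-40,0,0,0,1,0,0,0,0,0,-0.1313,1,0,0,0,0,0,-0.1313,1,0,0,0,0,0,-0.1313,1,0,0,0,0,0,-0.1313,1,0,0,0,0,0,-0.1313,1,0,0,0,0,0,-0.1315,1,-21.5,-28.8,0,0,0,0,1,-21.5,-28.8,0,0,0,0,1,-21.5,-28.8,0,0,0,0,1,-21.5,-28.8,0,0,0,0,1,-21.5,-28.8,0,0,0,0,1,-21.5,-28.8,0,0,0,0,1,-21.5,-28.8,0,0,0,0,1,-21.5,-28.8,0,0,0,0,1,-21.5,-28.8,0,0,0,0,1]'

```text
time_s: 34.95
eef_pos: [602.0, 65.2, 148.9]
ee_rot: [[-1.0, 0.025, -0.001], [0.025, 1.0, 0.0], [0.001, 0.0, -1.0]]
force: [-0.6, 1.1, -0.9]
finger_gap: 23.8
```

Emit:
move_arm --moves '[0,0,0,0,0,0,1,0,0,0,0,0,0,1,0,0,0,0,0,0,1]'

```text
time_s: 35.25
eef_pos: [600.8, 67.1, 148.8]
ee_rot: [[-1.0, 0.024, -0.001], [0.024, 1.0, 0.0], [0.001, 0.0, -1.0]]
force: [0.5, -0.3, -0.8]
finger_gap: 23.8
```

```bash
python3 -c "
from h import *
im,st=snap('wrist','w23');p=jw(7,28);plan((*p[:2],55),yaw=178.6)"
```

```text
t 35.3 pos [600.7  67.4 148.9] yaw x-axis 178.64 F [-0.3  0.2 -1.4] gap 23.8 q [ 0.07  0.2   1.85  0.    1.09 -1.48]
turn z rad 0.0007 tilt [-0.0011  0.0003]
shift [-1.7 -0.8 93.9] n>= 3
```

View pics/w23.png

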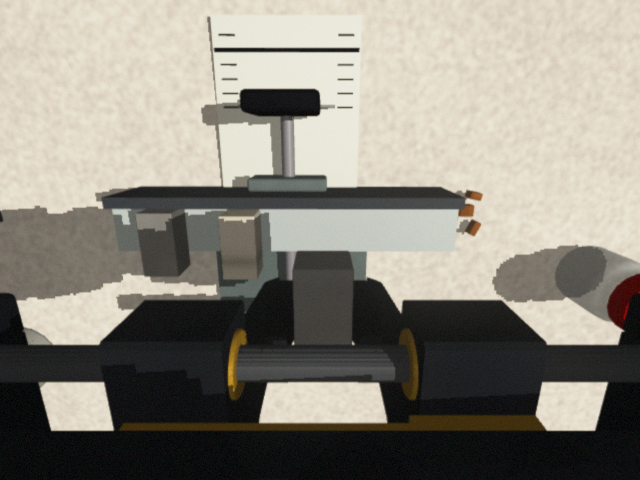

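Emit:
move_arm --moves '[-0.7,-0.5,30,0,0,0,1,0,0,35,0,0,0,1,0,0,24,0,0,0,1,0,0,5,0,0,0,1,0,0,0,0,0,0,1,0,0,0,0,0,0,1,0,0,0,0,0,0,1]'

```text
time_s: 36.0
eef_pos: [602.9, 66.4, 56.5]
ee_rot: [[-1.0, 0.024, 0.001], [0.024, 1.0, 0.0], [-0.001, 0.0, -1.0]]
force: [0.1, -1.0, -0.5]
finger_gap: 23.7
```

```bash
python3 -c "
from h import *
p=jw(7,28);plan((*p[:2],49.9),yaw=178.6)"
```

```text
t 36.0 pos [602.9  66.4  56.5] yaw x-axis 178.63 F [ 0.1 -1.  -0.5] gap 23.7 q [ 0.07  0.31  1.91  0.    0.92 -1.48]
turn z rad 0.0004 tilt [0.0015 0.0001]
shift [0.4 0.1 6.6] n>= 1
```

Emit:
move_arm --moves '[0.3,0,3.5,0,0,0,1,0,0,3.2,0,0,0,1,0,0,0,0,0,0,1,0,0,0,0,0,0,1,0,0,0,0,0,0,1]'

```text
time_s: 36.5
eef_pos: [602.6, 66.0, 49.9]
ee_rot: [[-1.0, 0.025, 0.001], [0.025, 1.0, 0.0], [-0.001, 0.0, -1.0]]
force: [-2.1, 0.6, 4.6]
finger_gap: 23.6
```

```bash
python3 -c "
from h import *
S()"
```

```text
t 36.5 pos [602.6  66.   49.9] yaw x-axis 178.58 F [-2.1  0.6  4.6] gap 23.6 q [ 0.07  0.32  1.92  0.    0.91 -1.48]
```

Emit:
move_arm --moves '[0,0,-0.3,0,0,0,0.58,0,0,0,0,0,0,0.58,0,0,0,0,0,0,0.58,0,0,-15,0,0,0,0.58,0,0,-25,0,0,0,0.5,0,0,-40,0,0,0,0.3,0,0,-35,0,0,0,0.3,0,0,0,0,0,0,0.3]'

```text
time_s: 37.3
eef_pos: [606.5, 66.3, 171.6]
ee_rot: [[-1.0, 0.025, 0.012], [0.025, 1.0, 0.001], [-0.012, 0.001, -1.0]]
force: [-0.0, 0.8, 1.3]
finger_gap: 61.5
```

```bash
python3 -c "
from h import *
im,_=snap('side','s24');crop(im,210,340,140,90,5,'s24c');im,_=snap('top','t24');crop(im,125,215,120,100,6,'t24c')"
```

```text
(no output)
```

View pics/s24c.png

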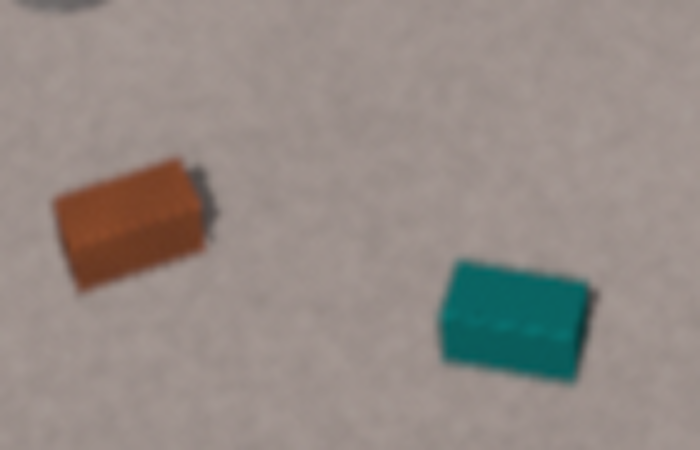

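View pics/t24c.png

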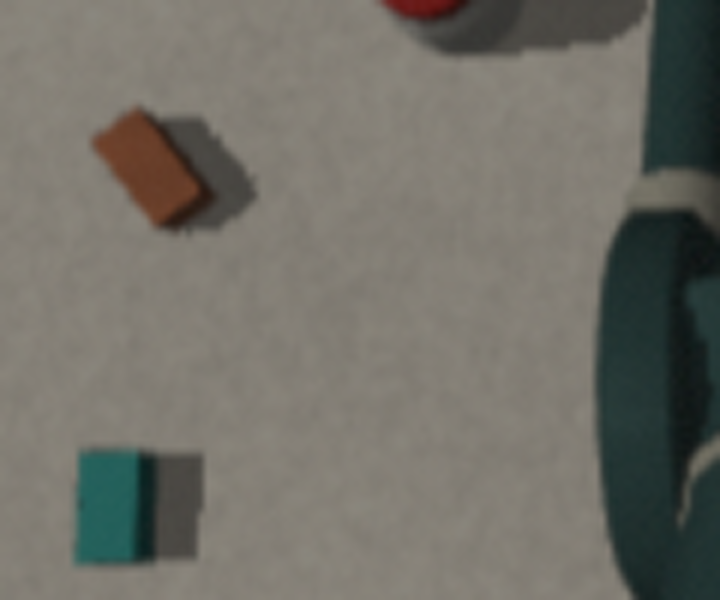

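```bash
python3 -c "
from h import *
f=lambda c:((c[0]+.5)/6-.5+125,(c[1]+.5)/6-.5+215)
P=np.array([ray('top',f(c),24)[:2] for c in [(93,142),(140,108),(205,190),(160,228)]]);c=P.mean(0)
print(c,np.degrees(np.arctan2(*(P[0]+P[1]-P[2]-P[3])[::-1])));plan((*c,150),yaw=-139)"
```

```text
[576.43086341 412.96403079] 40.90006881881367
t 37.4 pos [603.1  66.  166. ] yaw x-axis 178.59 F [-0.2 -0.4 -0.4] gap 61.8 q [ 0.07  0.19  1.83  0.    1.12 -1.48]
turn z rad -0.7402 tilt [0.0036 0.0003]
shift [-207.5  279.3   16. ] n>= 9
```

Emit:
move_arm --moves '[0,0,0,0,0,-0.1234,0.3,0,0,0,0,0,-0.1234,0.3,0,0,0,0,0,-0.1234,0.3,0,0,0,0,0,-0.1234,0.3,0,0,0,0,0,-0.1234,0.3,0,0,0,0,0,-0.1232,0.3,-20.8,27.9,0,0,0,0,0.3,-20.8,27.9,0,0,0,0,0.3,-20.8,27.9,0,0,0,0,0.3,-20.8,27.9,0,0,0,0,0.3,-20.8,27.9,0,0,0,0,0.3,-20.8,27.9,0,0,0,0,0.3,-20.8,27.9,0,0,0,0,0.3,-20.8,27.9,4,0,0,0,0.3,-20.8,27.9,6,0,0,0,0.3,-20.3,28.2,6,0,0,0,0.3,0,0,0,0,0,0,0.3,0,0,0,0,0,0,0.3,0,0,0,0,0,0,0.3]'

```text
time_s: 39.3
eef_pos: [574.9, 411.5, 146.6]
ee_rot: [[-0.755, -0.656, -0.002], [-0.656, 0.755, -0.002], [0.002, -0.0, -1.0]]
force: [1.2, -0.5, 0.7]
finger_gap: 61.4
```

```bash
python3 -c "
from h import *
im,st=snap('wrist','w25');S(st);crop(im,240,130,160,160,5,'w25c')"
```

```text
t 39.3 pos [574.9 411.5 146.6] yaw x-axis -139.02 F [ 1.2 -0.5  0.7] gap 61.4 q [ 0.59  0.39  1.61 -0.    1.14 -1.7 ]
```

View pics/w25c.png

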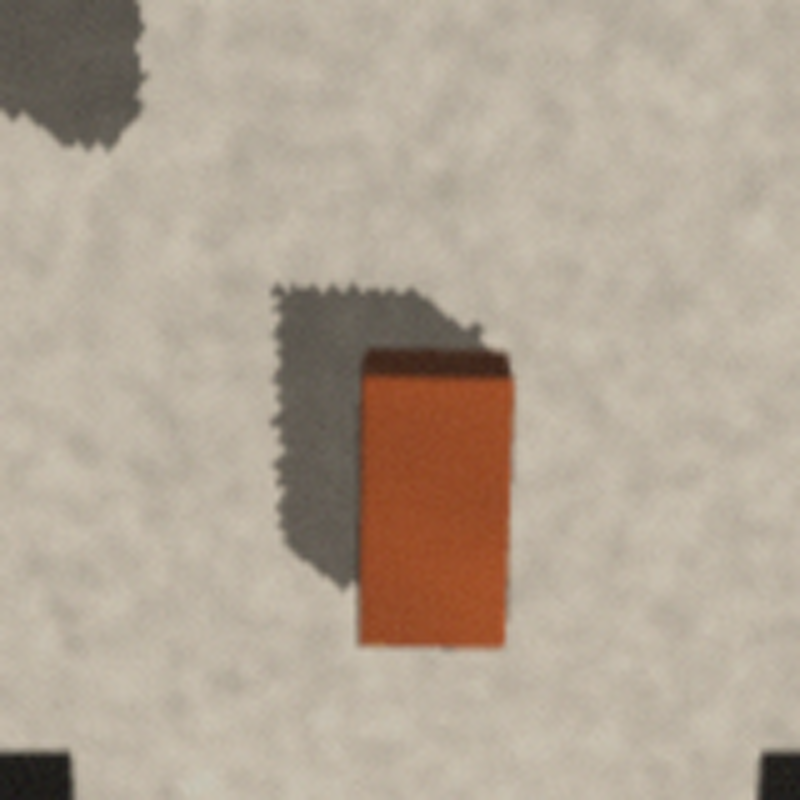

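```bash
python3 -c "
from h import *
billet([(361,377),(512,377),(504,648),(358,646)],(240,130),5,z=5)"
```

```text
centre [574.9 414.2] yaw -140.0 len 44.27875276643903 23.458461600769333
t 39.35 pos [575.3 411.4 147.1] yaw x-axis -139.05 F [ 0.3  0.8 -1.2] gap 61.4 q [ 0.59  0.39  1.61 -0.    1.14 -1.7 ]
turn z rad 0.0167 tilt [-0.0011 -0.0012]
shift [ -1.4   2.4 142.1] n>= 4
```

Emit:
move_arm --moves '[-1.4,2.4,37,0,0,0.0167,0.3,0,0,37,0,0,0,0.3,0,0,37,0,0,0,0.3,0,0,25,0,0,0,0.3,0,0,7,0,0,0,0.3,0,0,0,0,0,0,0.3,0,0,0,0,0,0,1,0,0,0,0,0,0,1,0,0,0,0,0,0,1,0,0,0,0,0,0,1,0,0,0,0,0,0,1]'

```text
time_s: 40.45
eef_pos: [575.2, 415.9, 5.5]
ee_rot: [[-0.765, -0.643, 0.001], [-0.643, 0.765, 0.001], [-0.001, -0.0, -1.0]]
force: [0.1, -0.7, 2.3]
finger_gap: 23.7
```

```bash
python3 -c "
from h import *
im,st=snap('wrist','w26');S(st);p=jw(7,84);print(p);plan((st['eef_pos'][0],st['eef_pos'][1],150),(*p[:2],150),(*p[:2],51),yaw=178.6)"
```

```text
t 40.45 pos [575.2 415.9   5.5] yaw x-axis -139.95 F [ 0.1 -0.7  2.3] gap 23.7 q [ 0.59  0.54  1.69  0.    0.91 -1.68]
[603.80021339 122.50389989   0.        ]
t 40.5 pos [575.2 416.    5.6] yaw x-axis -139.95 F [-0.5 -0.6  2.9] gap 23.8 q [ 0.59  0.54  1.69  0.    0.91 -1.68]
turn z rad 0.7235 tilt [0.0008 0.0006]
shift [   0.    -0.  -144.4] n>= 4
shift [ -35.8 -292.6    0. ] n>= 8
shift [ 0.  0. 99.] n>= 3
```

View pics/w26.png

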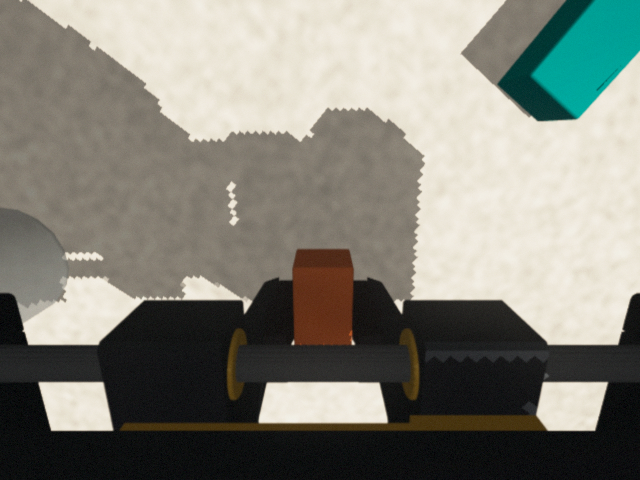

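Emit:
move_arm --moves '[0,0,-25,0,0,0,1,0,0,-40,0,0,0,1,0,0,-40,0,0,0,1,0,0,-40,0,0,0,1,0,0,0,0,0,0.1206,1,0,0,0,0,0,0.1206,1,0,0,0,0,0,0.1206,1,0,0,0,0,0,0.1206,1,0,0,0,0,0,0.1206,1,0,0,0,0,0,0.1205,1,-4,-32.5,0,0,0,0,1,-4,-32.5,0,0,0,0,1,-4,-32.5,0,0,0,0,1,-4,-32.5,0,0,0,0,1,-4,-32.5,0,0,0,0,1,-4,-32.5,0,0,0,0,1,-4,-32.5,0,0,0,0,1,-4,-32.5,0,0,0,0,1,-3.8,-32.5,0,0,0,0,1]'

```text
time_s: 42.4
eef_pos: [603.2, 121.0, 149.6]
ee_rot: [[-1.0, 0.024, -0.0], [0.024, 1.0, -0.0], [0.0, -0.0, -1.0]]
force: [1.2, -0.4, -0.4]
finger_gap: 23.7
```

Emit:
move_arm --moves '[0,0,0,0,0,0,1,0,0,0,0,0,0,1,0,0,0,0,0,0,1]'

```text
time_s: 42.7
eef_pos: [603.3, 123.1, 149.7]
ee_rot: [[-1.0, 0.024, -0.0], [0.024, 1.0, 0.0], [0.0, 0.0, -1.0]]
force: [-0.2, -0.5, -1.0]
finger_gap: 23.7
```

```bash
python3 -c "
from h import *
im,st=snap('wrist','w27');p=jw(7,84);plan((*p[:2],55),yaw=178.6)"
```

```text
t 42.75 pos [603.3 123.4 149.7] yaw x-axis 178.65 F [-0.1  0.7 -1.2] gap 23.8 q [ 0.16  0.22  1.83  0.    1.09 -1.39]
turn z rad 0.0008 tilt [-0.0002  0.0003]
shift [-0.5 -0.9 94.7] n>= 3
```

View pics/w27.png

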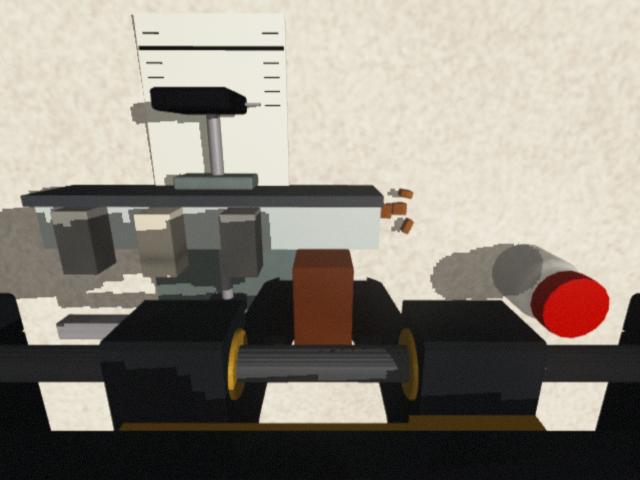

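Emit:
move_arm --moves '[0,-0.6,30,0,0,0,1,0,0,35,0,0,0,1,0,0,24,0,0,0,1,0,0,5,0,0,0,1,0,0,0,0,0,0,1,0,0,0,0,0,0,1,0,0,0,0,0,0,1]'

```text
time_s: 43.45
eef_pos: [603.6, 122.2, 56.7]
ee_rot: [[-1.0, 0.024, 0.0], [0.024, 1.0, 0.0], [-0.0, 0.0, -1.0]]
force: [-0.4, -0.3, -0.7]
finger_gap: 23.8
```

```bash
python3 -c "
from h import *
p=jw(7,84);plan((*p[:2],50.5),yaw=178.6)"
```

```text
t 43.45 pos [603.6 122.2  56.7] yaw x-axis 178.62 F [-0.4 -0.3 -0.7] gap 23.8 q [ 0.16  0.32  1.89  0.    0.93 -1.39]
turn z rad 0.0004 tilt [0.0005 0.0002]
shift [-0.2  0.3  6.2] n>= 1
```

Emit:
move_arm --moves '[-0.3,0,3.5,0,0,0,1,0,0,3,0,0,0,1,0,0,0,0,0,0,1,0,0,0,0,0,0,1,0,0,0,0,0,0,1]'

```text
time_s: 43.95
eef_pos: [604.2, 121.8, 50.5]
ee_rot: [[-1.0, 0.025, 0.001], [0.025, 1.0, 0.0], [-0.001, 0.0, -1.0]]
force: [-2.3, -0.4, 4.9]
finger_gap: 23.7
```

```bash
python3 -c "
from h import *
S()"
```

```text
t 43.95 pos [604.2 121.8  50.5] yaw x-axis 178.58 F [-2.3 -0.4  4.9] gap 23.7 q [ 0.16  0.33  1.89  0.    0.92 -1.39]
```

Emit:
move_arm --moves '[0,0,-0.3,0,0,0,0.58,0,0,0,0,0,0,0.58,0,0,0,0,0,0,0.58,0,0,-15,0,0,0,0.58,0,0,-25,0,0,0,0.55,0,0,-40,0,0,0,0.55,0,0,-40,0,0,0,0.55,0,0,-20,0,0,0,0.55,0,0,0,0,0,0,0.55,0,0,0,0,0,0,0.55]'

```text
time_s: 44.95
eef_pos: [603.8, 121.7, 190.1]
ee_rot: [[-1.0, 0.025, 0.001], [0.025, 1.0, 0.0], [-0.001, 0.0, -1.0]]
force: [0.6, -0.5, -0.5]
finger_gap: 39.4
```

```bash
python3 -c "
from h import *
im,st=snap('wrist','w28');p=jw(-87,0);print(p);plan((*p[:2],160),yaw=88.6);im,_=snap('side','s28');crop(im,225,180,170,120,4.5,'s28c')"
```

```text
[507.77597039  40.8255995    0.        ]
t 45.0 pos [602.9 121.6 188.6] yaw x-axis 178.59 F [-0.3 -0.2 -0.7] gap 39.6 q [ 0.16  0.19  1.79  0.    1.16 -1.39]
turn z rad 1.5706 tilt [-0.0017 -0.0002]
shift [-83.  -93.1  28.6] n>= 4
```

View pics/w28.png

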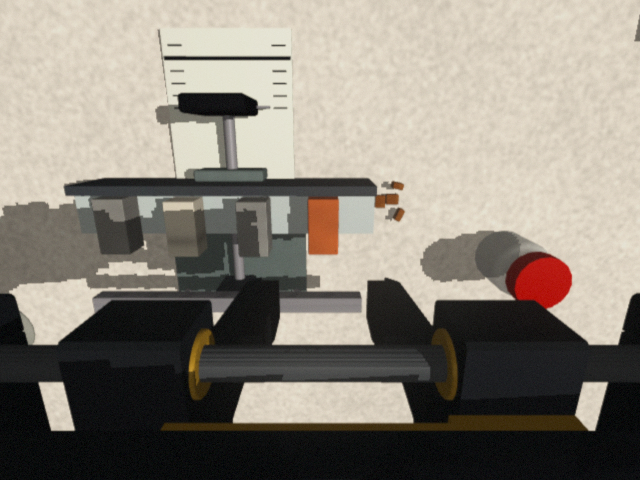

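View pics/s28c.png

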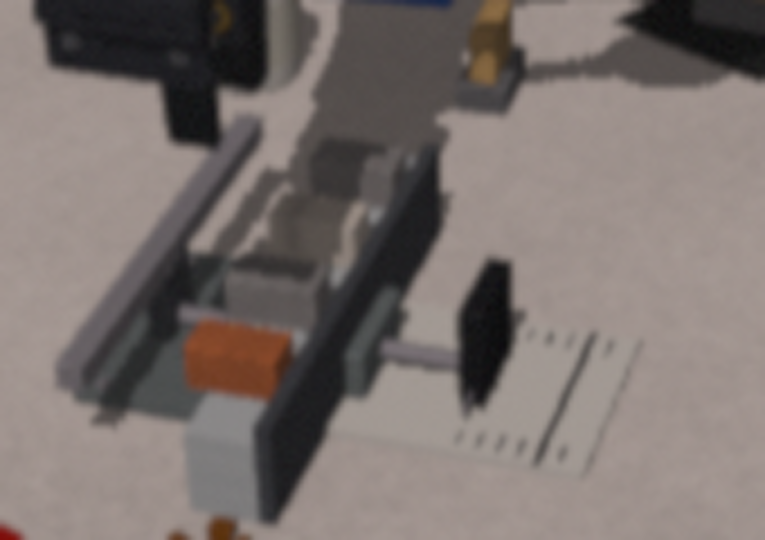

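Emit:
move_arm --moves '[0,0,0,0,0,0.1309,0.55,0,0,0,0,0,0.1309,0.55,0,0,0,0,0,0.1309,0.55,0,0,0,0,0,0.1309,0.55,0,0,0,0,0,0.1309,0.55,0,0,0,0,0,0.1309,0.55,0,0,0,0,0,0.1309,0.55,0,0,0,0,0,0.1309,0.55,0,0,0,0,0,0.1309,0.55,0,0,0,0,0,0.1309,0.55,0,0,0,0,0,0.1309,0.55,0,0,0,0,0,0.1307,0.55,-20.7,-23.3,7,0,0,0,0.55,-20.7,-23.3,7,0,0,0,0.55,-20.7,-23.3,7,0,0,0,0.55,-20.7,-23.3,7,0,0,0,0.55,0,0,0,0,0,0,0.55,0,0,0,0,0,0,0.55,0,0,0,0,0,0,0.55]'

```text
time_s: 46.95
eef_pos: [509.1, 41.6, 161.2]
ee_rot: [[0.024, 1.0, -0.0], [1.0, -0.024, 0.0], [0.0, -0.0, -1.0]]
force: [0.3, 0.4, 0.1]
finger_gap: 40.1
```

```bash
python3 -c "
from h import *
im,st=snap('wrist','w29');p=jw(-87,0);plan((*p[:2],28.3),yaw=88.6)
for dx in(-7,7):
  for dy in (-25,25): print(dx,dy,proj('wrist',jw(-87+dx,dy,62),st).round(1))"
```

```text
t 47.0 pos [509.4  41.7 161.5] yaw x-axis 88.63 F [ 0.6  0.3 -0.1] gap 39.9 q [0.03 0.02 2.03 0.   1.09 0.06]
turn z rad 0.0004 tilt [0.0001 0.0002]
shift [ -0.9  -1.6 133.2] n>= 4
-7 -25 [[312.8 268.5]]
-7 25 [[312.3 202. ]]
7 -25 [[331.7 268.5]]
7 25 [[332.2 202. ]]
```

View pics/w29.png

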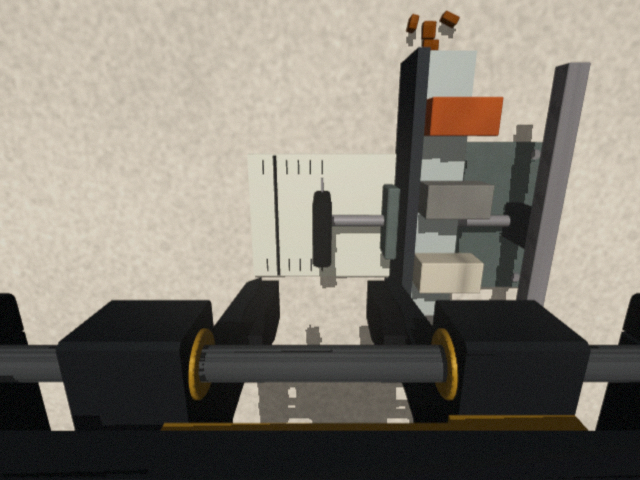

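Emit:
move_arm --moves '[-0.9,-1.2,35,0,0,0,0.55,0,0,38,0,0,0,0.55,0,0,35,0,0,0,0.55,0,0,20,0,0,0,0.55,0,0,5,0,0,0,0.55,0,0,0,0,0,0,0.55,0,0,0,0,0,0,0.55]'

```text
time_s: 47.7
eef_pos: [509.0, 40.6, 29.8]
ee_rot: [[0.024, 1.0, 0.002], [1.0, -0.024, 0.0], [0.0, 0.002, -1.0]]
force: [0.2, -0.4, 0.3]
finger_gap: 39.7
```

```bash
python3 -c "
from h import *
im,st=snap('wrist','w30');p=jw(-87,0);plan((*p[:2],28.3),yaw=88.6)"
```

```text
t 47.75 pos [509.2  40.6  30.2] yaw x-axis 88.62 F [ 0.1 -0.3 -0.4] gap 39.7 q [0.03 0.18 2.13 0.   0.82 0.05]
turn z rad 0.0003 tilt [0.0031 0.0001]
shift [ 0.2 -1.4  1.9] n>= 1
```

View pics/w30.png

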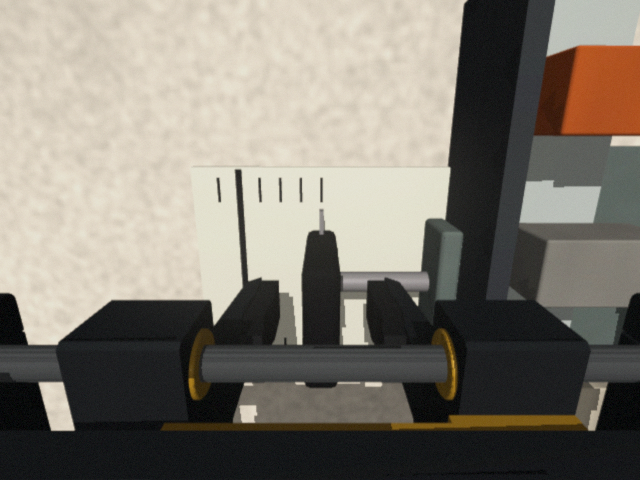

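Emit:
move_arm --moves '[0,0,1.5,0,0,0,0.7,0,0,0,0,0,0,1,0,0,0,0,0,0,1,0,0,0,0,0,0,1,0,0,0,0,0,0,1,0,0,0,0,0,0,1]'

```text
time_s: 48.35
eef_pos: [508.2, 40.3, 27.6]
ee_rot: [[0.024, 1.0, 0.002], [1.0, -0.024, 0.0], [0.0, 0.002, -1.0]]
force: [2.1, 0.6, 1.3]
finger_gap: 14.1
```

```bash
python3 -c "
from h import *
S()"
```

```text
t 48.35 pos [508.2  40.3  27.6] yaw x-axis 88.6 F [2.1 0.6 1.3] gap 14.1 q [ 0.03  0.19  2.13 -0.    0.82  0.05]
```

Emit:
move_arm --moves '[0,-3,0,0,0,0,1,0,-3,0,0,0,0,1,0,-3,0,0,0,0,1,0,-3,0,0,0,0,1,0,-3,0,0,0,0,1,0,-3,0,0,0,0,1,0,-3,0,0,0,0,1,0,-3,0,0,0,0,1,0,-3,0,0,0,0,1,0,-3,0,0,0,0,1,0,-3,0,0,0,0,1,0,-3,0,0,0,0,1,0,0,0,0,0,0,1,0,0,0,0,0,0,1]'

```text
time_s: 49.75
eef_pos: [474.2, 41.2, 27.7]
ee_rot: [[0.024, 1.0, 0.006], [1.0, -0.024, 0.0], [0.0, 0.006, -1.0]]
force: [9.3, 0.1, -6.0]
finger_gap: 13.6
```

```bash
python3 -c "
from h import *
S();im,_=snap('wrist','w31')
im,_=snap('side','s31');crop(im,225,190,170,120,4.5,'s31c')"
```

```text
t 49.75 pos [474.2  41.2  27.7] yaw x-axis 88.6 F [ 9.3  0.1 -6. ] gap 13.6 q [ 0.03  0.13  2.21 -0.    0.8   0.06]
```

View pics/w31.png

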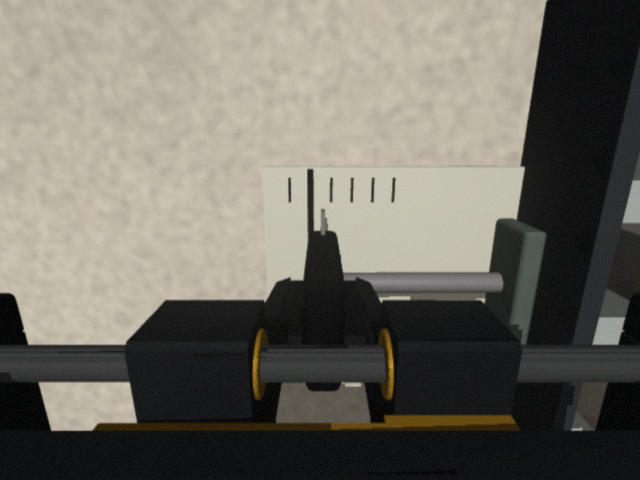

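View pics/s31c.png

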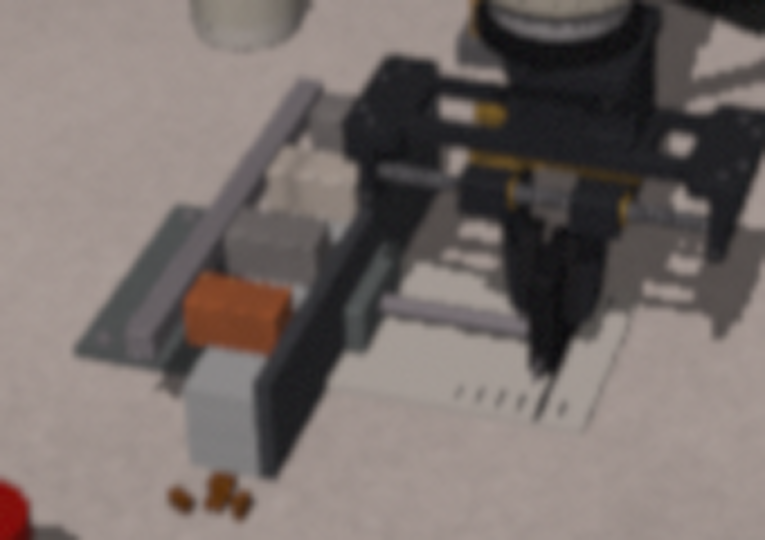

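Emit:
move_arm --moves '[0,-3,0,0,0,0,1,0,-2,0,0,0,0,1,0,-1.2,0,0,0,0,1,0,0,0,0,0,0,1,0,0,0,0,0,0,1,0,0,0,0,0,0,1]'

```text
time_s: 50.45
eef_pos: [468.5, 41.4, 27.7]
ee_rot: [[0.024, 1.0, 0.007], [1.0, -0.024, 0.0], [0.0, 0.007, -1.0]]
force: [10.2, -0.7, -6.8]
finger_gap: 13.8
```

```bash
python3 -c "
from h import *
S();im,_=snap('wrist','w32');crop(im,260,150,160,110,5,'w32c')"
```

```text
t 50.45 pos [468.5  41.4  27.7] yaw x-axis 88.6 F [10.2 -0.7 -6.8] gap 13.8 q [ 0.04  0.12  2.22 -0.    0.8   0.06]
```

View pics/w32c.png

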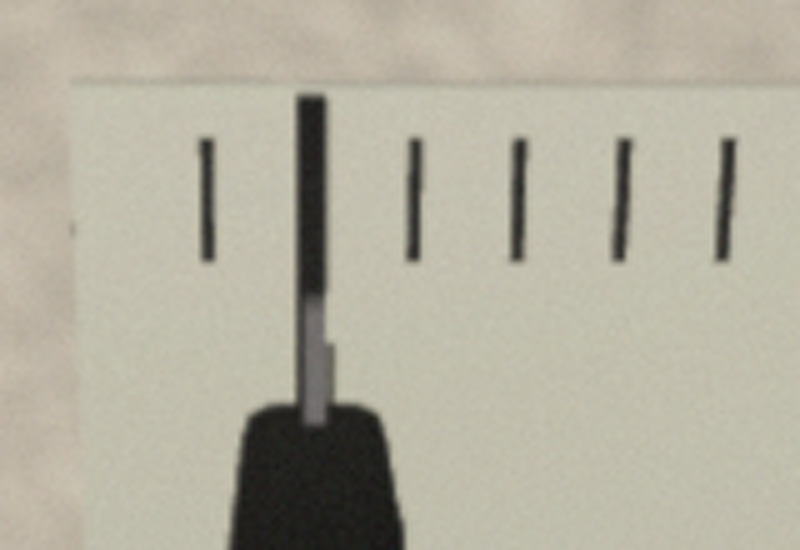

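Emit:
move_arm --moves '[0,-0.3,0,0,0,0,1,0,0,0,0,0,0,1,0,0,0,0,0,0,1,0,0,0,0,0,0,1,0,0,0,0,0,0,1,0,0,0,0,0,0,1,0,0,0,0,0,0,1,0,0,0,0,0,0,1,0,0,0,0,0,0,1,0,0,0,0,0,0,1,0,0,0,0,0,0,1,0,0,0,0,0,0,1,0,0,0,0,0,0,1,0,0,0,0,0,0,1,0,0,0,0,0,0,1,0,0,0,0,0,0,1,0,0,0,0,0,0,1,0,0,0,0,0,0,1,0,0,0,0,0,0,1,0,0,0,0,0,0,1]'

```text
time_s: 52.5
eef_pos: [468.5, 41.4, 27.7]
ee_rot: [[0.024, 1.0, 0.008], [1.0, -0.024, 0.0], [0.0, 0.008, -1.0]]
force: [11.4, 0.3, -9.1]
finger_gap: 13.8
```

```bash
python3 -c "
from h import *
S();im,_=snap('wrist','w33');crop(im,260,150,160,110,5,'w33c')
im,_=snap('side','s33');crop(im,225,190,170,120,4.5,'s33c')"
```

```text
t 52.5 pos [468.5  41.4  27.7] yaw x-axis 88.6 F [11.4  0.3 -9.1] gap 13.8 q [ 0.04  0.12  2.22 -0.    0.8   0.06]
```

View pics/w33c.png

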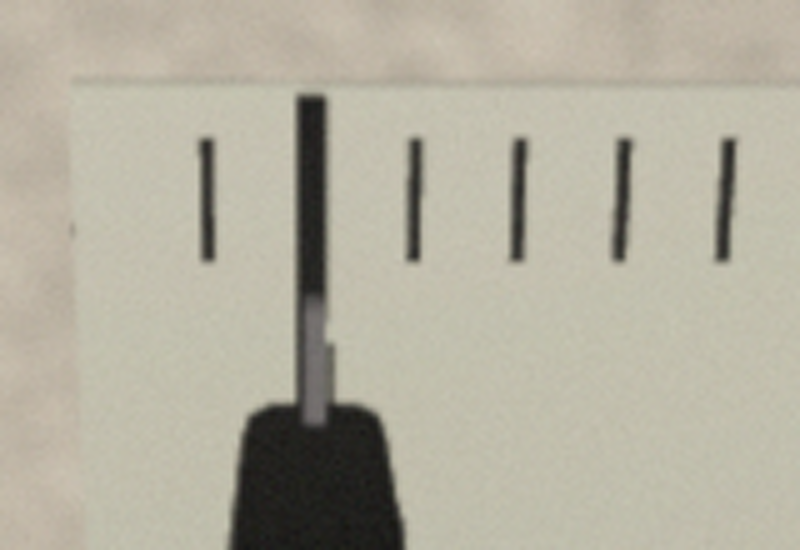

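View pics/s33c.png

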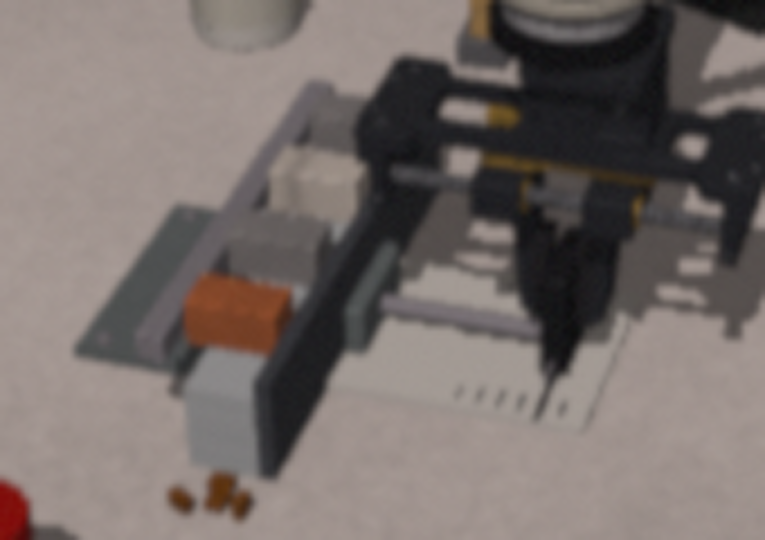

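Emit:
move_arm --moves '[0,-0.4,0,0,0,0,1,0,0,0,0,0,0,1,0,0,0,0,0,0,1,0,0,0,0,0,0,1,0,0,0,0,0,0,1,0,0,0,0,0,0,1,0,0,0,0,0,0,1,0,5,0,0,0,0,1,0,5,0,0,0,0,1,0,5,0,0,0,0,1,0,5,0,0,0,0,1,0,5,0,0,0,0,1,0,5,0,0,0,0,1,0,5,0,0,0,0,1,0,5,0,0,0,0,1,0,0,0,0,0,0,1,0,0,0,0,0,0,1]'

```text
time_s: 54.3
eef_pos: [506.0, 40.4, 27.6]
ee_rot: [[0.024, 1.0, 0.003], [1.0, -0.024, -0.0], [0.0, 0.003, -1.0]]
force: [5.1, -0.4, -0.8]
finger_gap: 14.1
```

```bash
python3 -c "
from h import *
S()"
```

```text
t 54.3 pos [506.   40.4  27.6] yaw x-axis 88.6 F [ 5.1 -0.4 -0.8] gap 14.1 q [ 0.03  0.18  2.14 -0.    0.82  0.06]
```

Emit:
move_arm --moves '[0,2,0,0,0,0,1,0,0,0,0,0,0,1,0,0.5,0,0,0,0,0.55,0,0,0,0,0,0,0.55,0,0,0,0,0,0,0.55,0,0,0,0,0,0,0.55,0,0,0,0,0,0,0.55]'

```text
time_s: 55.0
eef_pos: [506.2, 40.4, 26.7]
ee_rot: [[0.024, 1.0, -0.001], [1.0, -0.024, 0.0], [-0.0, -0.001, -1.0]]
force: [-0.3, -0.6, 0.3]
finger_gap: 39.4
```

```bash
python3 -c "
from h import *
S();snap('wrist','w34')"
```

```text
t 55.0 pos [506.2  40.4  26.7] yaw x-axis 88.61 F [-0.3 -0.6  0.3] gap 39.4 q [0.03 0.19 2.14 0.   0.82 0.05]
```

View pics/w34.png

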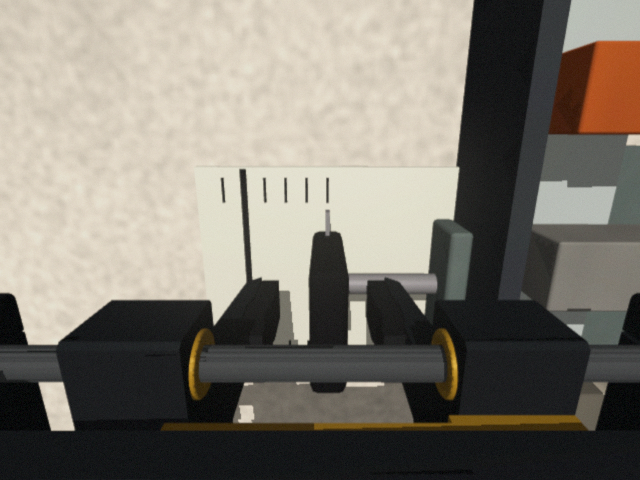

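Handle is home, pointer at the home tick (327). Lift clear straight up and inspect.

Emit:
move_arm --moves '[0,1,-10,0,0,0,0.55,0,0,-35,0,0,0,0.55,0,0,-40,0,0,0,0.55,0,0,-40,0,0,0,0.55,0,0,-30,0,0,0,0.55,0,40,0,0,0,0,0.5,0,40,0,0,0,0,0.5,0,0,0,0,0,0,0.5,0,0,0,0,0,0,0.5]'

```text
time_s: 55.95
eef_pos: [588.0, 38.3, 182.2]
ee_rot: [[0.025, 1.0, -0.001], [1.0, -0.025, 0.0], [-0.0, -0.001, -1.0]]
force: [-1.5, 0.1, -1.0]
finger_gap: 43.8
```

```bash
python3 -c "
from h import *
S();im,st=snap('wrist','w35');crop(im,200,0,260,290,2,'w35c')
im,_=snap('side','s35');crop(im,225,190,170,120,4.5,'s35c')
for y in(-84,-28,28,84):
  print(y,[proj('wrist',jw(x,y+s,69),st).round(0).tolist() for x in(-17,28) for s in (-12,12)])
print([proj('wrist',jw(-17,y,55),st).round(0).tolist() for y in(-125,125)])"
```

```text
t 55.95 pos [588.   38.3 182.2] yaw x-axis 88.59 F [-1.5  0.1 -1. ] gap 43.8 q [0.02 0.15 1.85 0.   1.14 0.05]
-84 [[[312.0, 340.0]], [[311.0, 314.0]], [[366.0, 340.0]], [[367.0, 314.0]]]
-28 [[[311.0, 278.0]], [[311.0, 249.0]], [[368.0, 278.0]], [[369.0, 249.0]]]
28 [[[310.0, 209.0]], [[310.0, 176.0]], [[371.0, 209.0]], [[372.0, 176.0]]]
84 [[[310.0, 130.0]], [[309.0, 94.0]], [[374.0, 130.0]], [[375.0, 94.0]]]
[[[312.0, 360.0]], [[309.0, 51.0]]]
```

View pics/w35.png

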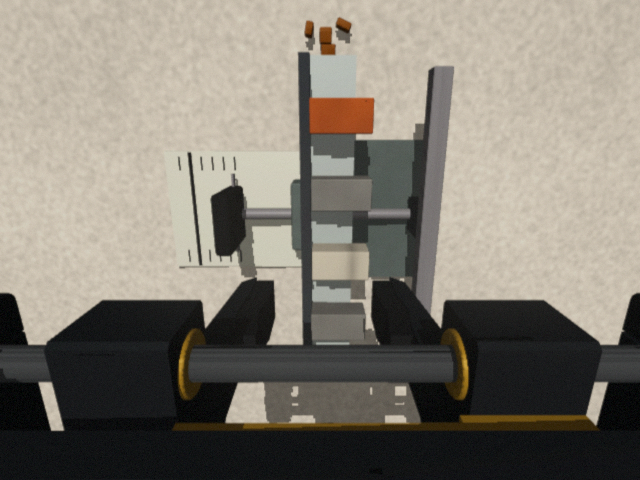

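View pics/s35c.png

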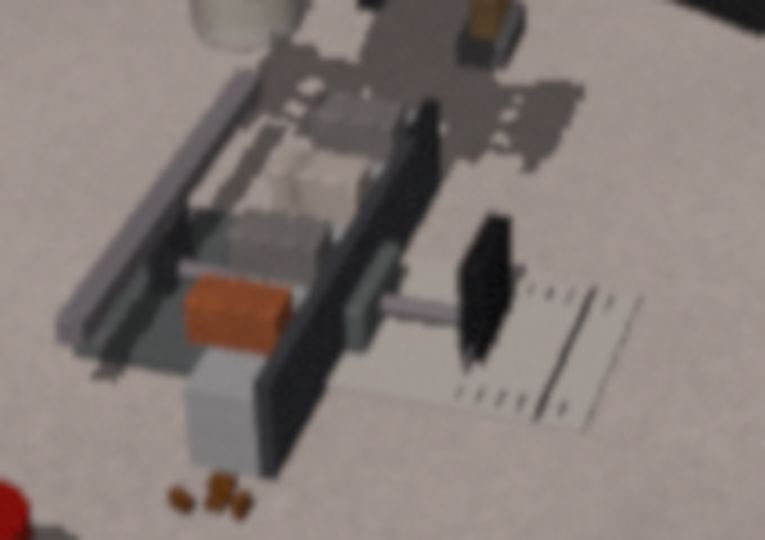

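```bash
python3 -c "
from h import *
crop(cv2.imread('pics/w35.png'),280,80,130,150,5,'w35d')
crop(cv2.imread('pics/w35.png'),280,220,130,130,5,'w35e')"
```

```text
(no output)
```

View pics/w35d.png

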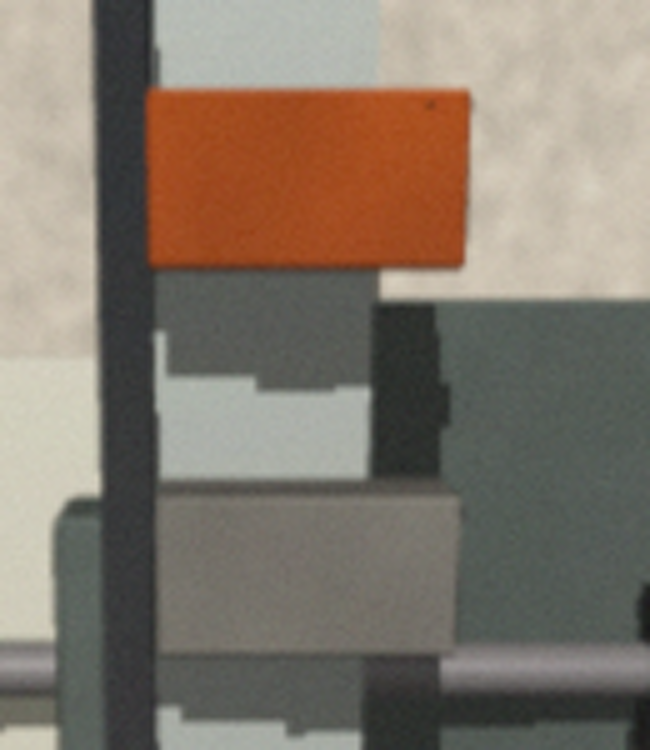

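View pics/w35e.png

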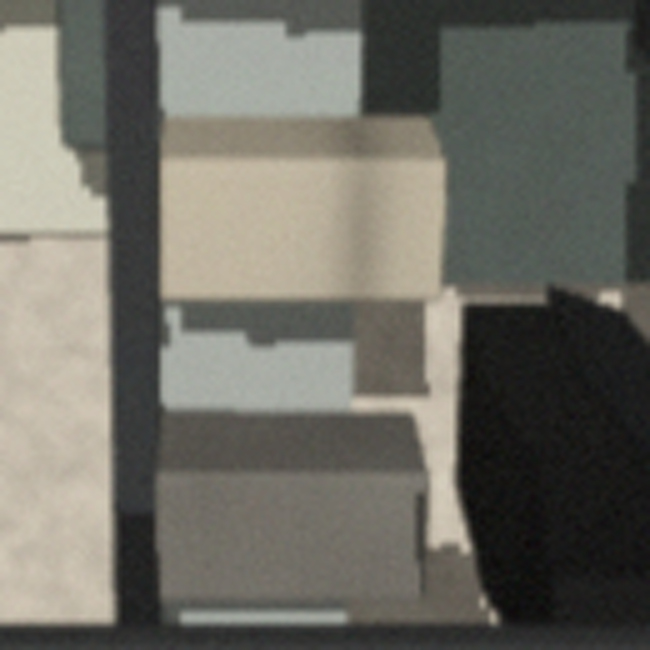

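```bash
python3 -c "
from h import *
im,_=snap('top','t36');crop(im,120,160,420,180,1.9,'t36c');crop(cv2.imread('pics/s35.png'),250,130,190,110,4,'s35d')"
```

```text
(no output)
```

View pics/t36c.png

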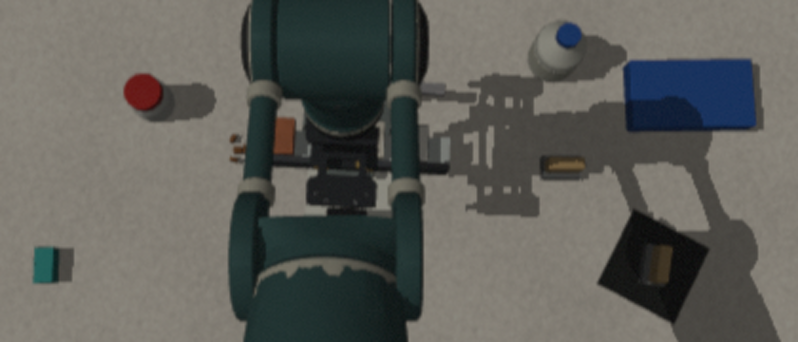

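View pics/s35d.png

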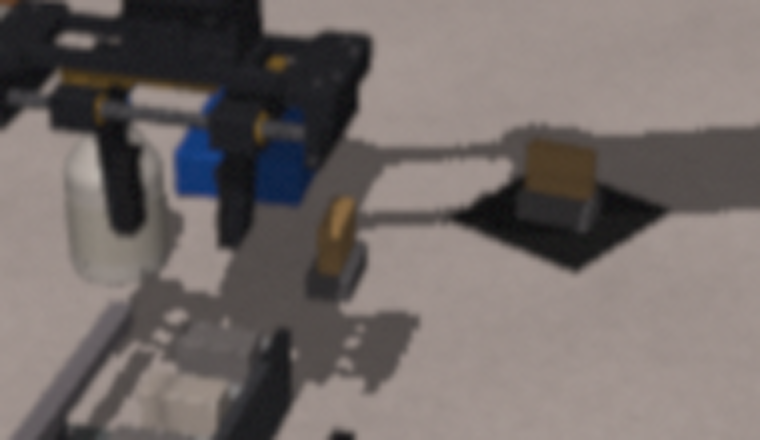

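Everything stands as asked and the arm is clear; handing in.

```bash
python3 -c "
from h import *
print(robot.sign_off()); S()"
```

```text
the job is handed in; nothing more can be done
None
the job is handed in; nothing more can be done
```

The job is done and handed in at about 56 s of the 210 s allowed; no verdict was reported.

**What I did**
- **Chips:** I swept all four off the rail with the right-most scraper. They fell on the bench at the rail's +y end. I then put the scraper back upright on its mat.
- **Billets:** I laid all four (grey, white, dark grey, orange) crosswise on the rail. The orange one was knocked aside during the run, so I located it again before picking it up. The turquoise look-alike was not touched.
- **Squaring bar:** I drew it out until the pointers stood within about 0.2 mm of the long line and held it there for over 2 s. I then led it back and released it, and the spring took it home.

**Last checks before handing in**
- **Rail:** the billet ends sit at the fence to within about 1 mm, and the billets look square to it.
- **Bar:** the pointer is at its home tick.
- **Scraper:** it stands on its mat.
- **Other objects:** the jar, bottle and slide box appear where they were at the start.
- **Arm:** it was clear of everything, with only about 1–2 N of noise on the force reading.

No check failed. The top and wrist cameras disagreed by about 1 mm and 0.5° on the jig's pose, so I used a value in between, weighted towards the wrist camera.

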